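# Demould cast specimens and send them under inspection

## Task

Slide the empty carrier back to its loading station, then lift every casting out of the open mould and set it down flat in the carrier, one to a bay. Then slide the loaded carrier home to the viewing station, and have the ribbed collar on the bench set to 3 (three dots) when you finish. Leave the jar, the dish and the bottle alone.

Things in the scene. Friction and masses are not known exactly. Their poses are not given: they have to be found in the camera images.
- mould: aluminium mould block, fixed, 202 (x) x 180 (y) x 28 mm high, origin at the centre of its underside. Six open cavities 46 (x) x 66 (y) mm, 20 deep, floor 8 mm above the table, walls 16 mm thick; cavity centres at x = -62, 0, 62, y = +-41 mm in its frame. Its place and turn vary, and it may stand left or right of the bench
- bench: low white fixed bench; origin under the centre of its bed, x away from the robot. Bed 190 (x) x 360 (y) x 20 mm high, rails along y. A white 110 mm square foot at x = -150, y = 0 carries the collar. White block and black camera cylinder up to 55 mm high at x = 93 to 203, y = 25 to 115. Black lines on the bed's near edge mark the stations (y = -70 loading, +70 viewing). May stand left or right
- carrier (a joint): dark steel carrier on the rails, travel in m along the bench's +y: 0 = loading station, 0.14 = viewing station. Rail drag of about 2.5 N holds it where it is left; it stops dead 6 mm beyond each station. It starts at or up to 40 mm short of the viewing station
- carrier_floor (a point): centre of the carrier's bay floor, 33 mm above the table, moves with the carrier, axes as the bench. Carrier 174 (x) x 158 (y) mm; six bays 50 (x) x 70 (y) mm with centres at x = -56, 0, 56, y = +-38 mm from this point; lips and dividers 6 mm thick stand 10 mm above the bay floor
- carrier_fin (a point): centre of the top of the carrier's upright aluminium fin, by which it is pushed or held: 16 (x) x 24 (y) mm, its top 62 mm above the table, standing free for 27 mm below its top; at the carrier's -y end, 98 mm from the carrier's centre
- view_station (a point): point on the bench at rail height (25 mm) over which the carrier's centre stands at the viewing station
- load_station (a point): the same for the loading station
- collar (a joint): angle in rad of the black ribbed collar about the vertical, growing clockwise seen from above: 0 = position 1, 0.6 = 2, 1.2 = 3, 1.8 = 4 (stops 0.1 beyond). Friction (0.06 N m) holds it where left. Its white pointer points to 1 to 4 black dots on the foot, 142, 107, 73 and 38 degrees from bench +x towards +y. It starts anywhere from 1 to a little past 2
- collar_top (a point): centre of the collar's flat top, 66 mm above the table; the collar is 44 mm in diameter and 40 mm tall
- casting1: black resin block 42 (x) x 62 (y) x 22 mm with an upright steel plate on its middle, 12 mm thick (x), 44 long (y), from 22 to 52 mm; origin at the centre of the underside, z up through the plate; about 0.2 kg. Half a turn about z makes no difference. Starts in a mould cavity, plate up; four to six of the castings are there
- casting2: like casting1
- casting3: like casting1
- casting4: like casting1
- jar: closed jar, 64 mm diameter, 75 mm high, bystander; origin at its underside
- dish: white bowl, 90 mm diameter, 35 mm high, bystander; origin at its underside
- bottle: closed bottle, 60 mm diameter, 150 mm high, bystander; origin at its underside
- casting5: like casting1
- casting6: like casting1
Mind the look-alikes: they are no part of the job. What is shaped like the casting4 but green is not meant.

How it is judged:
By the outcome, as a careful person would: the job done as asked, in the order asked, and still so for the second after the job is handed in, with the robot touching nothing.
Of casting1, casting2, casting3, casting4, casting5, casting6 only 4 to 6 are there at a start; the rules pass over those that are not, and their reading is None.
At some moment in a run one of casting1, casting2, casting3, casting4, casting5, casting6 may be knocked a few centimetres aside while the robot is not near it.
Once in a run the grip may slacken for a moment while it holds something.
It also fails if it takes over 210 s, if anything falls off the work surface, if the arm or the gripper's body presses on something with over 40 N, if the wrist force passes 120 N, or if a joint passes its speed limit or range.

## Robot

A 6-joint arm with a two-finger parallel gripper is mounted at the origin on the work surface. World frame = base frame: x ahead of the robot, y to its left, z up, the work surface at z = 0. Lengths are in m, angles in rad, forces in N, time in s.
With the tool pointing down it reaches from about 0.225 to 0.875 m from the base axis. Payload 3.4 kg.
Tool frame: the origin (TCP) lies at the very end of the fingers, on their centre line; the grasp point (between the pads) lies manip.grip_point_offset behind it (manip.grip_point_offset is the distance from the TCP to the grasp point, in m); z points along the fingers, y is the line along which they close (so a half turn about z gives the same grasp; the last joint's range is limited). The gripper opens to 85 mm and grips with 20 to 120 N. Pads are 22 mm wide; open, the fingers measure 114 mm over their backs; the gripper's body (76 mm by 85 mm) begins 54 mm behind the grasp point. The pads swing forward as they close: fully open they stand 13 mm farther back than shut.
Start: joints at [0.992, 0.276, 1.505, -0, 1.361, -0.121], TCP at [0.254, 0.516, 0.231] pointing down, gripper open.
Joint ranges: [-2.89, 2.89], [-0.75, 2.08], [0.22, 2.7], [-1.18, 4.32], [0.11, 2.71], [-2.7, 2.7]. Speed limits (rad/s): [2.57, 2.57, 3.14, 3.14, 3.14, 3.14].

## Interface

Orientations are given as a unit quaternion [w, x, y, z].
In Python, from rig import manip gives the robot as it stands.
- The arm moves only by the shell command python3 -m pendant 'ROWS' [FORCE]. ROWS is JSON, a list of rows, each an object of numbers: "jaw": the opening, from -1 (shut) to 1 (fully open); "tx", "ty", "tz": the shift along the world's x, y, z in cm; "ax", "ay", "az": the turn, a rotation vector about the world's x, y, z in degrees. In form: [{"jaw": .., "tx": .., "ty": .., "tz": .., "ax": .., "ay": .., "az": ..}, ...]. A call has 1 to 10 rows; each row is the pose to reach, as a shift and turn from the pose commanded when the call began; what a row does not reach only later rows make up. A row lasts 1/8 s, in which the tool goes at most 62.5 mm and 10.7 degrees, less where a joint would pass 70% of its speed; a pose out of reach is approached as far as the arm can. A call with a gripper value outside its range is refused whole. The fingers move at their own pace and stop on an object; FORCE is the grip in N (left out, the last holds). Time passes only in rows, so rows that repeat a pose let the fingers close. It gives the time, the measured TCP pose, the force, the opening and the grip force at its end, in the units of the state.
- manip.get_state(): the state, without advancing time (a new reading comes with each control period).
- manip.get_image(name): name is "side" or "top"; returns a dict with "pixels" (400x640x3 uint8, blue, green, red), "depth" (400x640 float32, m along the optical axis (not along the pixel's ray), 0 where there is no reading), "fx", "fy", "cx", "cy" (pixels), "D" ([k1, k2, p1, p2, k3] as OpenCV has them; the pictures are not rectified), "pose" (4x4, takes a point from camera to world coordinates). Camera axes: x right, y down, z forward; pixel columns grow to the right and rows downward; lengths in m; the calibration is good to about 2 mm. A picture is of the moment at which its call begins.
- manip.sign_off(): hands the job in; it is judged then, once.
The state is a dict: "clock": time; "qpos": joint angles; "qd": joint speeds; "effort": joint torques, N m; "position": TCP position; "ee_rot": TCP orientation; "contact_force": force on the tool from outside, world axes, zero at the start; "moment": the same for the moment, N m; "width": finger opening in m; "gripper_force": force on a finger pad.
Only numpy, scipy, OpenCV 4.12 (cv2) and the standard library are available. Lean on these libraries where they do the work, as an engineer would, in place of code of your own. Each camera call takes 0.05 s, during which the arm holds its last target. There are 200 camera calls.

## Working session

There is one attempt and no reset: what is moved stays moved. The work goes in short steps, Python scripts to look and compute and a shell command to move; the robot and the scene stay as the last step left them, time stands still between calls to the robot, and variables do not carry over. Pictures are saved under pics/ and viewed, at most 14 in all, crops included, and the job is handed in when it is done.

```bash
ls; mkdir -p pics
python3 - <<'E'
from rig import manip
import numpy as np,cv2,pickle
print(manip.get_state(), manip.grip_point_offset)
for n in("top","side"):
    d=manip.get_image(n); pickle.dump(d,open(f"pics/{n}0.pkl","wb")); cv2.imwrite(f"pics/{n}0.png",d["pixels"])
    print(n,d["fx"],d["fy"],d["cx"],d["cy"],d["D"]);print(np.round(d["pose"],4))
E
```

```text
pics
{'clock': 0.0, 'qpos': array([ 9.91996978e-01,  2.76587778e-01,  1.50612509e+00,  1.47046497e-05,
        1.36068067e+00, -1.20975285e-01]), 'qd': array([ 0.00042561,  0.00065065,  0.00066119, -0.00057429, -0.00177028,
        0.00068724]), 'effort': array([ 9.86648556e-04, -4.16760814e+01, -2.45800692e+01, -1.18270427e-04,
        1.10330171e-02, -1.03466351e-05]), 'position': array([0.25385054, 0.51535411, 0.23044702]), 'ee_rot': array([-3.15417350e-04,  2.26919478e-01,  9.73913107e-01, -8.43419438e-04]), 'contact_force': array([-0.53043958, -0.16333214, -0.75668054]), 'moment': array([-0.01544329,  0.02612384, -0.02049648]), 'gripper_force': 0.0, 'width': 0.08535084567155236} 0.0187
top 477.9693354438628 477.9693354438628 320.0523890873393 197.92350315658032 [-0.06639712  0.          0.          0.          0.        ]
[[ 0.0277 -0.9866  0.1607  0.3821]
 [-0.9995 -0.0295 -0.0086  0.0711]
 [ 0.0132 -0.1604 -0.987   1.2717]
 [ 0.      0.      0.      1.    ]]
side 388.4342528968008 388.4342528968008 315.9270746260286 203.71467800821083 [-0.06935542  0.          0.          0.          0.        ]
[[-0.9884 -0.0841  0.1261  0.4898]
 [-0.151   0.4726 -0.8683  0.8494]
 [ 0.0135 -0.8773 -0.4798  0.523 ]
 [ 0.      0.      0.      1.    ]]
```

View pics/top0.png

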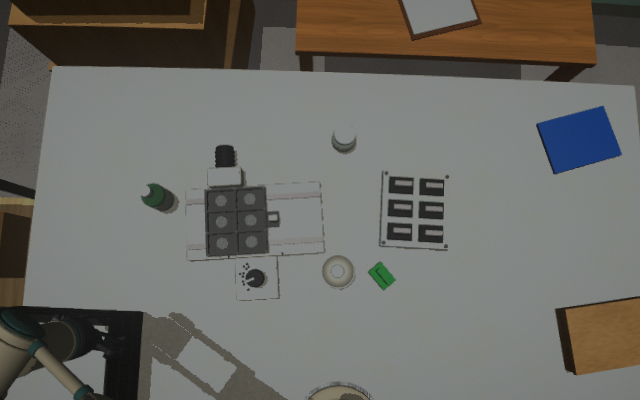

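View pics/side0.png

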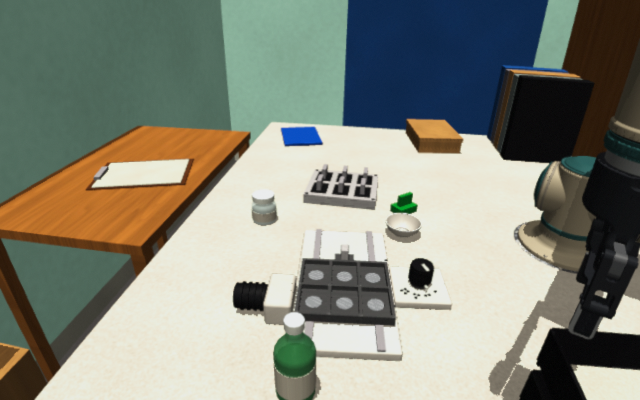

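Top view: carrier around (237,220) with its fin at (273,218), collar at (256,279), mould at (415,210) with what look like six castings. The green look-alike is at (382,276), dish at (338,271), jar at (344,138), bottle at (157,197). Next I'll measure from this picture.

```bash
cat > h.py <<'E'
import numpy as np,cv2,pickle
from rig import manip
def snap(n,tag):
    d=manip.get_image(n); pickle.dump(d,open(f"pics/{n}{tag}.pkl","wb")); return d
def load(n,tag): return pickle.load(open(f"pics/{n}{tag}.pkl","rb"))
def K(d): return np.array([[d["fx"],0,d["cx"]],[0,d["fy"],d["cy"]],[0,0,1]])
def ray(d,uv,z):
    "pixels -> world points on plane z"
    p=cv2.undistortPoints(np.array(uv,float).reshape(-1,1,2),K(d),np.array(d["D"])).reshape(-1,2)
    r=np.c_[p,np.ones(len(p))]@d["pose"][:3,:3].T; o=d["pose"][:3,3]
    return o+r*((z-o[2])/r[:,2:])
def proj(d,P):
    T=np.linalg.inv(d["pose"]); 
    return cv2.projectPoints(np.array(P,float).reshape(-1,3),cv2.Rodrigues(T[:3,:3])[0],T[:3,3],K(d),np.array(d["D"]))[0].reshape(-1,2)
def ortho(d,x0,x1,y0,y1,z,s=0.001):
    "rectified map on plane z: row 0 = x1, col 0 = y1 (x up, y left), s m per px"
    X,Y=np.meshgrid(np.arange(x1,x0,-s),np.arange(y1,y0,-s),indexing="ij")
    uv=proj(d,np.c_[X.ravel(),Y.ravel(),np.full(X.size,z)]).astype(np.float32).reshape(*X.shape,2)
    return cv2.remap(d["pixels"],uv[...,0],uv[...,1],cv2.INTER_CUBIC)
E
python3 - <<'E'
from h import *
d=load("top",0)
print(ray(d,[(340,395),(415,210),(237,220),(273,218),(256,279)],0.03).round(3))
dep=d["depth"]; 
for uv in [(415,140),(345,100),(407,210),(411,222),(273,218),(256,279),(228,160)]:
    p=cv2.undistortPoints(np.array([[uv]],float),K(d),np.array(d["D"])).ravel(); z=dep[uv[1],uv[0]]
    print(uv,(d["pose"]@[*(p*z),z,1]).round(3))
# 2.5 px/mm^-1 crops
c=d["pixels"][130:310,180:460]; cv2.imwrite("pics/c0.png",cv2.resize(c,None,fx=2.85,fy=2.85,interpolation=cv2.INTER_CUBIC))
E
```

```text
[[ 0.088 -0.003  0.03 ]
 [ 0.559 -0.191  0.03 ]
 [ 0.519  0.276  0.03 ]
 [ 0.527  0.182  0.03 ]
 [ 0.369  0.219  0.03 ]]
(415, 140) [ 0.761 -0.199 -0.005  1.   ]
(345, 100) [ 0.869 -0.002 -0.002  1.   ]
(407, 210) [ 0.558 -0.168  0.037  1.   ]
(411, 222) [ 0.527 -0.18   0.031  1.   ]
(273, 218) [0.524 0.179 0.063 1.   ]
(256, 279) [0.369 0.215 0.063 1.   ]
(228, 160) [0.676 0.306 0.044 1.   ]
```

View pics/c0.png

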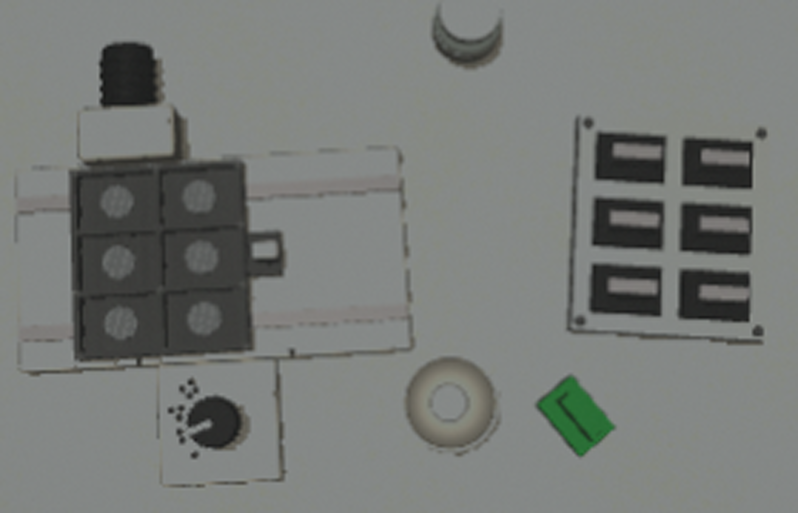

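```bash
cat >> h.py <<'E'
def fit(L,W):
    "rigid 2D fit local->world: returns yaw, origin, residuals (mm)"
    L=np.array(L,float);W=np.array(W,float);l=L-L.mean(0);w=W-W.mean(0)
    a=np.arctan2((l[:,0]*w[:,1]-l[:,1]*w[:,0]).sum(),(l*w).sum());R=np.array([[np.cos(a),-np.sin(a)],[np.sin(a),np.cos(a)]])
    o=W.mean(0)-R@L.mean(0); return a,o,R,((L@R.T+o-W)*1000).round(1)
E
python3 - <<'E'
from h import *
d=load("top",0); g=cv2.cvtColor(d["pixels"],cv2.COLOR_BGR2GRAY)
# mould blocks
m=np.zeros_like(g); m[170:250,378:452]=(g[170:250,378:452]<60)*255
n,lab,st,c=cv2.connectedComponentsWithStats(m)
for i in range(1,n):
    if st[i,4]>60:
        pts=np.argwhere(lab==i)[:,::-1].astype(np.float32); r=cv2.minAreaRect(pts); 
        print(st[i],np.round(r[0],1),np.round(r[1],1),ray(d,[r[0]],.03)[0].round(4), g[lab==i].mean())
print("discs")
# show gray values in carrier
print(g[200,205:270:1])
print(g[217:220,262:285])
E
```

```text
[389 177  24  17 279] [400.5 185. ] [16. 23.] [ 0.6253 -0.1522  0.03  ] 40.551971326164875
[420 179  24  17 286] [431.5 187. ] [16. 23.] [ 0.6225 -0.2352  0.03  ] 39.47552447552447
[388 200  25  17 286] [399.9 208.1] [23.8 16.1] [ 0.5634 -0.1508  0.03  ] 40.8986013986014
[419 202  25  17 281] [430.7 209.9] [23.9 16. ] [ 0.5608 -0.2324  0.03  ] 39.306049822064054
[387 223  25  18 296] [399.4 231.4] [24.3 16.1] [ 0.5018 -0.1494  0.03  ] 41.192567567567565
[418 225  25  18 299] [430.4 233.3] [24.1 16.5] [ 0.4989 -0.2312  0.03  ] 39.60535117056856
discs
[ 62  60  33  61  62  63  63  61  62  63  81  97  91  93  99  98  93  98
  98  92  98  86  62  62  60  60  61  63  61  61  55  37  46  61  61  61
  61  62  66  81  92  93  95  92  96 100  95  96  99  87  73  63  63  63
  63  64  64  64  62  57  57  91 118 118 118]
[[ 63  63  61  56  51  57  99 135 135 135 135 135 136 135 126  93  59  95
  125 135 135 136 135]
 [ 63  62  63  56  51  57  97 135 135 135 136 136 135 134 127  93  55  82
  115 135 136 136 135]
 [ 62  63  62  57  53  57  96 135 135 135 133 135 134 132 119  82  53  79
  114 136 136 136 136]]
```

Run:
```python
from h import *
d=load("top",0); g=cv2.cvtColor(d["pixels"],cv2.COLOR_BGR2GRAY).astype(float)
L=[(x,y) for x in(.062,0,-.062) for y in(.041,-.041)]
B=[(400.5,185),(431.5,187),(399.9,208.1),(430.7,209.9),(399.4,231.4),(430.4,233.3)]
a,o,R,e=fit(L,ray(d,B,.03)[:,:2]); print("mould yaw deg",np.degrees(a),o.round(4),e.tolist())
# plate tops: weighted centroid of bright in interior window of block, at z=.060
for l in L:
    w=R@np.array(l)+o; cs=np.array([[sx*.017,sy*.0285] for sx,sy in((1,1),(1,-1),(-1,-1),(-1,1))])@R.T+w
    m=np.zeros(g.shape,np.uint8); cv2.fillPoly(m,[np.round(proj(d,np.c_[cs,np.full(4,.03)])).astype(int)],255)
    m=(m>0)&(g>85); v,u=np.nonzero(m); r=cv2.minAreaRect(np.c_[u,v].astype(np.float32))
    print(l,m.sum(),(ray(d,[r[0]],.06)[0,:2]-w).round(4),np.round(r[1],1))
# carrier discs
m=np.zeros(g.shape,np.uint8); m[190:254,207:266]=((g[190:254,207:266]>76)*255)
m=cv2.morphologyEx(m,cv2.MORPH_OPEN,np.ones((3,3),np.uint8)); n,lab,st,c=cv2.connectedComponentsWithStats(m)
C=[c[i] for i in range(1,n) if 60<st[i,4]<200]; print([int(s[4]) for s in st[1:]],np.round(C,1).tolist())
P=ray(d,C,.033)[:,:2]; P=P[np.argsort(-P[:,0])]; P=np.vstack([p[np.argsort(-p[:,1])] for p in P.reshape(3,2,2)])
Lc=[(x,y) for x in(.056,0,-.056) for y in(.038,-.038)]
a2,o2,R2,e2=fit(Lc,P); print("carrier yaw",np.degrees(a2),o2.round(4),e2.tolist())
print("fin pred",(o2+R2@[0,-.098]).round(4))
m=np.zeros(g.shape,np.uint8); m[210:227,268:280]=(g[210:227,268:280]>95)*255
n,lab,st,c=cv2.connectedComponentsWithStats(m); print(st[1:].tolist(),[(ray(d,[q],.062)[0,:2]).round(4).tolist() for q in c[1:]])
# collar
s=(slice(265,298),slice(238,276)); m=np.zeros(g.shape,np.uint8); m[s]=(g[s]<50)*255
n,lab,st,c=cv2.connectedComponentsWithStats(m); print("dark",[(st[i].tolist(),c[i].round(1).tolist(),ray(d,[c[i]],.06)[0,:2].round(4).tolist()) for i in range(1,n)])
cv2.imwrite("pics/collar0.png",cv2.resize(d["pixels"][250:305,225:290],None,fx=9,fy=9,interpolation=cv2.INTER_CUBIC))
```

```text
mould yaw deg -1.6902384083392372 [ 0.5621 -0.1919] [[-0.0, -0.5], [0.4, 0.5], [0.0, -0.2], [0.0, -0.4], [-0.4, 0.4], [-0.0, 0.2]]
(0.062, 0.041) 79 [ 0.0006 -0.0006] [16.2  4.6]
(0.062, -0.041) 81 [-0.0002  0.0002] [16.2  4.7]
(0, 0.041) 81 [0.0005 0.0002] [16.3  4.7]
(0, -0.041) 77 [ 0.0009 -0.0009] [ 4. 16.]
(-0.062, 0.041) 82 [ 0.0013 -0.0017] [ 4. 16.]
(-0.062, -0.041) 76 [0.0007 0.0004] [ 4. 16.]
[104, 99, 102, 105, 102, 103] [[249.3, 198.3], [220.6, 200.2], [250.1, 219.8], [220.9, 221.5], [251.1, 241.2], [221.9, 242.8]]
carrier yaw 5.220648568176885 [0.5175 0.2785] [[-0.2, 0.3], [-0.5, -0.2], [0.2, -0.4], [0.5, -0.1], [-0.2, 0.3], [0.2, 0.1]]
fin pred [0.5264 0.1809]
[[268, 210, 12, 7, 24], [268, 214, 9, 7, 48], [279, 225, 1, 2, 2]] [[0.5414, 0.1762], [0.526, 0.1813], [0.505, 0.1628]]
dark [([243, 266, 1, 1, 1], [243.0, 266.0], [0.4003, 0.2493]), ([246, 270, 18, 17, 214], [255.3, 277.8], [0.372, 0.2169]), ([243, 273, 1, 1, 1], [243.0, 273.0], [0.3829, 0.2484]), ([242, 276, 1, 1, 1], [242.0, 276.0], [0.3754, 0.2506]), ([243, 284, 1, 1, 1], [243.0, 284.0], [0.3557, 0.2471])]
```

View pics/collar0.png

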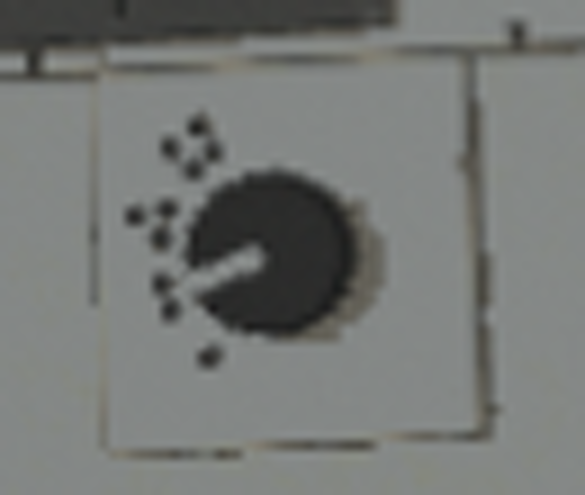

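The pointer at (190,285), with the collar centre at (270,255), sits about at position 2. The station lines are at (35,62) and (517,35) in this crop. I'll use them to get the carrier's travel.

Run:
```python
from h import *
d=load("top",0); g=cv2.cvtColor(d["pixels"],cv2.COLOR_BGR2GRAY).astype(float)
print(g[251:260,225:234].astype(int)); print(g[249:258,278:287].astype(int))
a=np.radians(5.22);o=np.array([.5175,.2785]);R=np.array([[np.cos(a),-np.sin(a)],[np.sin(a),np.cos(a)]])
P=ray(d,[(228.7,256.5),(282.3,253.4)],.02)[:,:2]; print(P,np.linalg.norm(P[0]-P[1]),(P-o)@R)
print("collar",(np.array([.372,.2169])-o)@R)
for n,p in(("fin",(.526,.181)),): print(n,(np.array(p)-o)@R)
s=load("side",0); print("side proj fin, carrier, collar, castings:",proj(s,[(.5264,.1809,.062),(*o,.033),(.371,.217,.066),(.5621,-.1919,.028)]).round(0).tolist())
```

```text
[[ 61  62  62  63  62  61  62  61  62]
 [ 62  62  62  62  62  62  62  61  61]
 [ 62  61  61  60  61  62  62  61  62]
 [ 61  60  55  55  54  48  47  49  60]
 [ 74  74  70  56  60  89  88  87  90]
 [125 125 119  49  78 127 128 126 126]
 [135 134 127  54  85 133 133 131 131]
 [ 86  84  81  65  71  85  85  85  90]
 [125 123 124 124 123 124 123 123 124]]
[[136 136 135 135 136 136 135 135 135]
 [135 136 136 135 136 135 135 135 136]
 [135 134 135 135 136 136 136 135 134]
 [135 135 129 109  94 115 136 135 135]
 [133 134 131 104  57 102 135 135 136]
 [135 134 134 110  66  98 118 109 109]
 [ 96  95  96  89  74  86  96  92  90]
 [118 116 117 119 119 121 121 122 123]
 [134 134 135 134 135 135 135 135 135]]
[[0.42425778 0.29371151]
 [0.43654292 0.1544655 ]] 0.1397868961589412 [[-0.09147157  0.02363162]
 [-0.09190601 -0.1161546 ]]
collar [-0.15050095 -0.04810691]
fin [-0.00040582 -0.09786897]
side proj fin, carrier, collar, castings: [[344.0, 245.0], [343.0, 287.0], [422.0, 261.0], [343.0, 182.0]]
```

Everything checks out: the lines are 139.8 mm apart and the residuals are under 1 mm. The carrier is 116 mm from loading and 24 mm short of viewing. Now I'll go above the fin.

```bash
python3 -m pendant '[{"jaw":-0.05,"tx":5.5,"ty":-6.7,"tz":0,"az":-10},{"jaw":-0.05,"tx":27.2,"ty":-33.5,"tz":-8,"az":-58.6},{"jaw":-0.05,"tx":27.2,"ty":-33.5,"tz":-8,"az":-58.6},{"jaw":-0.05,"tx":27.2,"ty":-33.5,"tz":-8,"az":-58.6},{"jaw":-0.05,"tx":27.2,"ty":-33.5,"tz":-8,"az":-58.6},{"jaw":-0.05,"tx":27.2,"ty":-33.5,"tz":-8,"az":-58.6},{"jaw":-0.05,"tx":27.2,"ty":-33.5,"tz":-8,"az":-58.6},{"jaw":-0.05,"tx":27.2,"ty":-33.5,"tz":-8,"az":-58.6},{"jaw":-0.05,"tx":27.2,"ty":-33.5,"tz":-8,"az":-58.6},{"jaw":-0.05,"tx":27.2,"ty":-33.5,"tz":-8,"az":-58.6}]' 40
```

```text
invalid input at $[0]: expected keys jaw, tx, ty, tz, ax, ay, az
```

```bash
cat > st.py <<'E'
from rig import manip; import numpy as np
from scipy.spatial.transform import Rotation as Ro
s=manip.get_state(); q=s["ee_rot"]; M=Ro.from_quat(q[[1,2,3,0]]).as_matrix()
print("t",round(s["clock"],2),"p",s["position"].round(4),"yaw",round(np.degrees(np.arctan2(M[1,1],M[0,1])),2),"tilt",np.degrees(M[:2,2]).round(2),"w",round(s["width"],4),"gf",round(s["gripper_force"],1),"F",s["contact_force"].round(1))
E
python3 -m pendant '[{"jaw":-0.05,"tx":5.5,"ty":-6.7,"tz":0,"ax":0,"ay":0,"az":-10},{"jaw":-0.05,"tx":27.2,"ty":-33.5,"tz":-8,"ax":0,"ay":0,"az":-58.6},{"jaw":-0.05,"tx":27.2,"ty":-33.5,"tz":-8,"ax":0,"ay":0,"az":-58.6},{"jaw":-0.05,"tx":27.2,"ty":-33.5,"tz":-8,"ax":0,"ay":0,"az":-58.6},{"jaw":-0.05,"tx":27.2,"ty":-33.5,"tz":-8,"ax":0,"ay":0,"az":-58.6},{"jaw":-0.05,"tx":27.2,"ty":-33.5,"tz":-8,"ax":0,"ay":0,"az":-58.6},{"jaw":-0.05,"tx":27.2,"ty":-33.5,"tz":-8,"ax":0,"ay":0,"az":-58.6},{"jaw":-0.05,"tx":27.2,"ty":-33.5,"tz":-8,"ax":0,"ay":0,"az":-58.6},{"jaw":-0.05,"tx":27.2,"ty":-33.5,"tz":-8,"ax":0,"ay":0,"az":-58.6},{"jaw":-0.05,"tx":27.2,"ty":-33.5,"tz":-8,"ax":0,"ay":0,"az":-58.6}]' 40; python3 st.py
```

```text
clock: 1.35
position: [0.5252, 0.182, 0.1516]
ee_rot: [-0.0, 0.674, 0.739, 0.0]
contact_force: [-0.1, 0.6, -0.4]
width: 0.0405
gripper_force: 0.0
t 1.35 p [0.5252 0.182  0.1516] yaw 5.26 tilt [-0.01  0.03] w 0.0405 gf 0.0 F [-0.1  0.6 -0.4]
```

```bash
python3 -m pendant '[{"jaw":-0.05,"tx":0.1,"ty":-0.1,"tz":-4,"ax":0,"ay":0,"az":0},{"jaw":-0.05,"tx":0.1,"ty":-0.1,"tz":-8,"ax":0,"ay":0,"az":0},{"jaw":-0.05,"tx":0.1,"ty":-0.1,"tz":-11,"ax":0,"ay":0,"az":0},{"jaw":-0.05,"tx":0.1,"ty":-0.1,"tz":-11,"ax":0,"ay":0,"az":0},{"jaw":-1,"tx":0.1,"ty":-0.1,"tz":-11,"ax":0,"ay":0,"az":0},{"jaw":-1,"tx":0.1,"ty":-0.1,"tz":-11,"ax":0,"ay":0,"az":0},{"jaw":-1,"tx":0.1,"ty":-0.1,"tz":-11,"ax":0,"ay":0,"az":0},{"jaw":-1,"tx":0.1,"ty":-0.1,"tz":-11,"ax":0,"ay":0,"az":0}]' 40; python3 st.py
```

```text
clock: 2.35
position: [0.5271, 0.1806, 0.0431]
ee_rot: [-0.0, 0.675, 0.738, 0.001]
contact_force: [-4.0, 2.6, 6.2]
width: 0.0148
gripper_force: 42.1
t 2.35 p [0.5271 0.1806 0.0431] yaw 5.16 tilt [0.07 0.08] w 0.0148 gf 42.1 F [-4.   2.6  6.2]
```

```bash
python3 -m pendant '[{"jaw":-1,"tx":0.09,"ty":-1,"tz":0,"ax":0,"ay":0,"az":0},{"jaw":-1,"tx":0.27,"ty":-3,"tz":0,"ax":0,"ay":0,"az":0},{"jaw":-1,"tx":0.45,"ty":-5,"tz":0,"ax":0,"ay":0,"az":0},{"jaw":-1,"tx":0.63,"ty":-7,"tz":0,"ax":0,"ay":0,"az":0},{"jaw":-1,"tx":0.81,"ty":-9,"tz":0,"ax":0,"ay":0,"az":0},{"jaw":-1,"tx":0.95,"ty":-10.6,"tz":0,"ax":0,"ay":0,"az":0},{"jaw":-1,"tx":1.05,"ty":-11.6,"tz":0,"ax":0,"ay":0,"az":0},{"jaw":-1,"tx":1.05,"ty":-11.6,"tz":0,"ax":0,"ay":0,"az":0},{"jaw":-1,"tx":1.05,"ty":-11.6,"tz":0,"ax":0,"ay":0,"az":0}]' 40; python3 st.py
```

```text
clock: 3.48
position: [0.538, 0.0626, 0.0431]
ee_rot: [0.001, 0.674, 0.738, -0.0]
contact_force: [-3.1, -2.4, 6.6]
width: 0.0151
gripper_force: 42.1
t 3.48 p [0.538  0.0626 0.0431] yaw 5.19 tilt [ 0.1  -0.11] w 0.0151 gf 42.1 F [-3.1 -2.4  6.6]
```

```bash
python3 -m pendant '[{"jaw":-0.3,"tx":0,"ty":0,"tz":0,"ax":0,"ay":0,"az":0},{"jaw":-0.1,"tx":0,"ty":0,"tz":0,"ax":0,"ay":0,"az":0},{"jaw":-0.1,"tx":0,"ty":0,"tz":3,"ax":0,"ay":0,"az":0},{"jaw":-0.1,"tx":0,"ty":0,"tz":8,"ax":0,"ay":0,"az":0},{"jaw":-0.1,"tx":0,"ty":-6,"tz":12,"ax":0,"ay":0,"az":0},{"jaw":-0.1,"tx":0,"ty":-12,"tz":14,"ax":0,"ay":0,"az":-6.9},{"jaw":-0.1,"tx":8,"ty":-21.5,"tz":14,"ax":0,"ay":0,"az":-6.9},{"jaw":-0.1,"tx":8,"ty":-21.5,"tz":14,"ax":0,"ay":0,"az":-6.9},{"jaw":-0.1,"tx":8,"ty":-21.5,"tz":14,"ax":0,"ay":0,"az":-6.9}]' 40; python3 st.py
python3 - <<'E'
from h import *
d=snap("top",1); g=cv2.cvtColor(d["pixels"],cv2.COLOR_BGR2GRAY).astype(float)
a=np.radians(5.15);R=np.array([[np.cos(a),-np.sin(a)],[np.sin(a),np.cos(a)]]); o=np.array([.5175,.2785])+R@[0,-.1163]
cv2.imwrite("pics/top1.png",d["pixels"])
m=np.zeros(g.shape,np.uint8); b=cv2.fillPoly(m.copy(),[np.round(proj(d,np.c_[np.array([(.08,.07),(.08,-.07),(-.08,-.07),(-.08,.07)])@R.T+o,np.full(4,.033)])).astype(int)],1)
m=((b>0)&(g>76)).astype(np.uint8); m=cv2.morphologyEx(m,cv2.MORPH_OPEN,np.ones((3,3),np.uint8)); n,lab,st,c=cv2.connectedComponentsWithStats(m)
print([int(s[4]) for s in st[1:]],((ray(d,[q for q,s in zip(c,st) if 60<s[4]<200],.033)[:,:2]-o)@R).round(4).tolist())
am=np.radians(-1.69);Rm=np.array([[np.cos(am),-np.sin(am)],[np.sin(am),np.cos(am)]])
for l in [(x,y) for x in(.062,0,-.062) for y in(.041,-.041)]: print("mould",l,(Rm@l+[.5621,-.1919]).round(4))
for l in [(x,y) for x in(.056,0,-.056) for y in(.038,-.038)]: print("bay",l,(R@l+o).round(4))
E
```

```text
clock: 4.6
position: [0.6203, -0.1551, 0.1808]
ee_rot: [0.002, 0.719, 0.695, 0.0]
contact_force: [-0.3, 0.4, -0.8]
width: 0.0383
gripper_force: 0.0
t 4.6 p [ 0.6203 -0.1551  0.1808] yaw -1.92 tilt [ 0.14 -0.1 ] w 0.0383 gf 0.0 F [-0.3  0.4 -0.8]
[110, 116, 116, 110, 119, 120] [[0.0555, -0.0403], [0.0561, 0.0361], [0.0001, 0.0359], [-0.0003, -0.0403], [-0.0566, -0.0398], [-0.0567, 0.0359]]
mould (0.062, 0.041) [ 0.6253 -0.1527]
mould (0.062, -0.041) [ 0.6229 -0.2347]
mould (0, 0.041) [ 0.5633 -0.1509]
mould (0, -0.041) [ 0.5609 -0.2329]
mould (-0.062, 0.041) [ 0.5013 -0.1491]
mould (-0.062, -0.041) [ 0.4989 -0.2311]
bay (0.056, 0.038) [0.5803 0.2055]
bay (0.056, -0.038) [0.5871 0.1298]
bay (0, 0.038) [0.5245 0.2005]
bay (0, -0.038) [0.5314 0.1248]
bay (-0.056, 0.038) [0.4688 0.1955]
bay (-0.056, -0.038) [0.4756 0.1198]
```

View pics/top1.png

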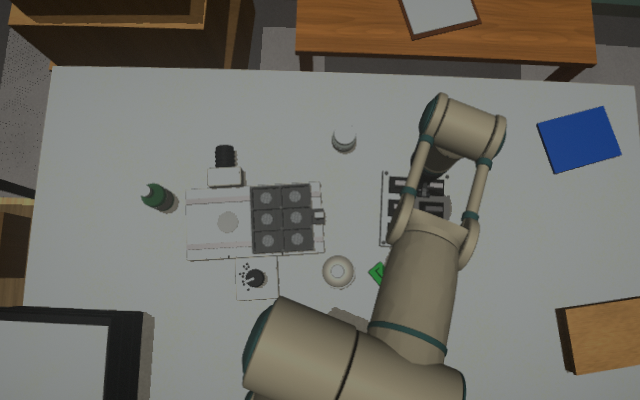

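The carrier is seated about 2 mm past the loading line, which is fine. Next I'll settle over casting 1.

```bash
python3 -m pendant '[{"jaw":-0.1,"tx":0.5,"ty":0.2,"tz":-6,"ax":0,"ay":0,"az":0.2},{"jaw":-0.1,"tx":0.5,"ty":0.2,"tz":-8,"ax":0,"ay":0,"az":0.2},{"jaw":-0.1,"tx":0.5,"ty":0.2,"tz":-8,"ax":0,"ay":0,"az":0.2},{"jaw":-0.1,"tx":0.5,"ty":0.2,"tz":-8,"ax":0,"ay":0,"az":0.2}]' 40; python3 st.py
```

```text
clock: 5.15
position: [0.6232, -0.1486, 0.1026]
ee_rot: [0.001, 0.716, 0.698, 0.001]
contact_force: [-0.3, -0.9, 0.4]
width: 0.0384
gripper_force: 0.0
t 5.15 p [ 0.6232 -0.1486  0.1026] yaw -1.48 tilt [ 0.11 -0.03] w 0.0384 gf 0.0 F [-0.3 -0.9  0.4]
```

```bash
python3 -m pendant '[{"jaw":-0.1,"tx":0.25,"ty":-0.25,"tz":-3.5,"ax":0,"ay":0,"az":0},{"jaw":-0.1,"tx":0.25,"ty":-0.25,"tz":-6.9,"ax":0,"ay":0,"az":0},{"jaw":-0.1,"tx":0.25,"ty":-0.25,"tz":-6.9,"ax":0,"ay":0,"az":0},{"jaw":-0.1,"tx":0.25,"ty":-0.25,"tz":-6.9,"ax":0,"ay":0,"az":0}]' 40; python3 st.py;python3 -m pendant '[{"jaw":-1,"tx":0,"ty":0,"tz":0,"ax":0,"ay":0,"az":0},{"jaw":-1,"tx":0,"ty":0,"tz":0,"ax":0,"ay":0,"az":0},{"jaw":-1,"tx":0,"ty":0,"tz":0,"ax":0,"ay":0,"az":0},{"jaw":-1,"tx":0,"ty":0,"tz":0,"ax":0,"ay":0,"az":0}]' 60; python3 st.py
```

```text
clock: 5.65
position: [0.6266, -0.152, 0.0345]
ee_rot: [0.002, 0.716, 0.698, 0.001]
contact_force: [0.6, -0.4, 0.7]
width: 0.0388
gripper_force: 0.0
t 5.65 p [ 0.6266 -0.152   0.0345] yaw -1.52 tilt [ 0.2  -0.07] w 0.0388 gf 0.0 F [ 0.6 -0.4  0.7]
clock: 6.15
position: [0.6264, -0.1521, 0.0342]
ee_rot: [0.002, 0.716, 0.698, 0.001]
contact_force: [1.0, -0.1, 6.2]
width: 0.0109
gripper_force: 59.9
t 6.15 p [ 0.6264 -0.1521  0.0342] yaw -1.53 tilt [ 0.19 -0.06] w 0.0109 gf 59.9 F [ 1.  -0.1  6.2]
```

```bash
python3 -m pendant '[{"jaw":-1,"tx":0,"ty":0,"tz":2,"ax":0,"ay":0,"az":0},{"jaw":-1,"tx":0,"ty":0,"tz":6,"ax":0,"ay":0,"az":0},{"jaw":-1,"tx":0,"ty":0,"tz":10,"ax":0,"ay":0,"az":0},{"jaw":-1,"tx":-0.5,"ty":5,"tz":11,"ax":0,"ay":0,"az":1},{"jaw":-1,"tx":-1.2,"ty":11,"tz":11,"ax":0,"ay":0,"az":2.5},{"jaw":-1,"tx":-2,"ty":17,"tz":11,"ax":0,"ay":0,"az":4},{"jaw":-1,"tx":-3,"ty":23,"tz":11,"ax":0,"ay":0,"az":6},{"jaw":-1,"tx":-4,"ty":29,"tz":11,"ax":0,"ay":0,"az":6.7},{"jaw":-1,"tx":-4.5,"ty":34,"tz":11,"ax":0,"ay":0,"az":6.7},{"jaw":-1,"tx":-4.6,"ty":35.5,"tz":11,"ax":0,"ay":0,"az":6.7}]' 60; python3 -m pendant '[{"jaw":-1,"tx":0,"ty":0,"tz":-1,"ax":0,"ay":0,"az":0},{"jaw":-1,"tx":0,"ty":0,"tz":-1,"ax":0,"ay":0,"az":0},{"jaw":-1,"tx":0,"ty":0,"tz":-1,"ax":0,"ay":0,"az":0}]' 60;python3 st.py
python3 - <<'E'
from h import *
d=snap("side",2); cv2.imwrite("pics/side2.png",d["pixels"][100:350,150:550])
E
```

```text
clock: 7.4
position: [0.578, 0.2063, 0.1422]
ee_rot: [-0.0, 0.673, 0.739, -0.0]
contact_force: [-0.0, -0.5, -2.6]
width: 0.0106
gripper_force: 59.4
clock: 7.78
position: [0.5793, 0.2017, 0.132]
ee_rot: [-0.0, 0.675, 0.738, -0.0]
contact_force: [-0.1, -0.6, -1.2]
width: 0.0109
gripper_force: 63.8
t 7.78 p [0.5793 0.2017 0.132 ] yaw 5.06 tilt [-0.04 -0.04] w 0.0109 gf 63.8 F [-0.1 -0.6 -1.2]
```

View pics/side2.png

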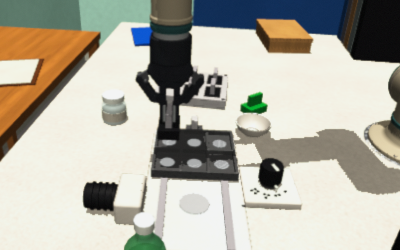

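The casting hangs flat under the gripper at crop (170,125), above the carrier. Now I'll lower it.

```bash
python3 -m pendant '[{"jaw":-1,"tx":0.1,"ty":0.15,"tz":-3,"ax":0,"ay":0,"az":0},{"jaw":-1,"tx":0.1,"ty":0.15,"tz":-5.5,"ax":0,"ay":0,"az":0},{"jaw":-1,"tx":0.1,"ty":0.15,"tz":-6.7,"ax":0,"ay":0,"az":0},{"jaw":-1,"tx":0.1,"ty":0.15,"tz":-7.1,"ax":0,"ay":0,"az":0},{"jaw":-1,"tx":0.1,"ty":0.15,"tz":-7.2,"ax":0,"ay":0,"az":0},{"jaw":-1,"tx":0.1,"ty":0.15,"tz":-7.2,"ax":0,"ay":0,"az":0}]' 60; python3 st.py; python3 -m pendant '[{"jaw":-0.5,"tx":0,"ty":0,"tz":0,"ax":0,"ay":0,"az":0},{"jaw":-0.4,"tx":0,"ty":0,"tz":0,"ax":0,"ay":0,"az":0},{"jaw":-0.4,"tx":0,"ty":0,"tz":2,"ax":0,"ay":0,"az":0},{"jaw":-0.4,"tx":0,"ty":0,"tz":6,"ax":0,"ay":0,"az":0},{"jaw":-0.1,"tx":0,"ty":0,"tz":10,"ax":0,"ay":0,"az":0},{"jaw":-0.1,"tx":0,"ty":0,"tz":10,"ax":0,"ay":0,"az":0}]';python3 st.py
```

```text
clock: 8.57
position: [0.5808, 0.2049, 0.0612]
ee_rot: [0.001, 0.675, 0.738, 0.001]
contact_force: [-0.4, -0.5, -1.6]
width: 0.0111
gripper_force: 64.0
t 8.57 p [0.5808 0.2049 0.0612] yaw 5.17 tilt [0.1  0.02] w 0.0111 gf 64.0 F [-0.4 -0.5 -1.6]
clock: 9.32
position: [0.5827, 0.2055, 0.1646]
ee_rot: [0.003, 0.674, 0.738, 0.004]
contact_force: [0.4, -0.9, 0.1]
width: 0.0383
gripper_force: 0.0
t 9.32 p [0.5827 0.2055 0.1646] yaw 5.18 tilt [0.5  0.11] w 0.0383 gf 0.0 F [ 0.4 -0.9  0.1]
```

```bash
cat > chk.py <<'E'
import sys; from h import *
tag=sys.argv[1]; d=snap("top",tag); g=cv2.cvtColor(d["pixels"],cv2.COLOR_BGR2GRAY).astype(float)
def rot(a): a=np.radians(a); return np.array([[np.cos(a),-np.sin(a)],[np.sin(a),np.cos(a)]])
def look(name,o,R,H,z,thr,cells):
    poly=np.array([(H[0],H[1]),(H[0],-H[1]),(-H[0],-H[1]),(-H[0],H[1])])@R.T+o
    b=cv2.fillPoly(np.zeros(g.shape,np.uint8),[np.round(proj(d,np.c_[poly,np.full(4,z)])).astype(int)],1)
    n,lab,st,c=cv2.connectedComponentsWithStats(((b>0)&(g<thr)).astype(np.uint8))
    for i in range(1,n):
        if st[i,4]>120:
            r=cv2.minAreaRect(np.argwhere(lab==i)[:,::-1].astype(np.float32)); w=ray(d,[r[0]],z)[0,:2]; l=R.T@(w-o)
            k=min(cells,key=lambda q:np.hypot(*(l-q))); bx=cv2.boxPoints(r); e=max((bx[1]-bx[0],bx[2]-bx[1]),key=np.linalg.norm); q=ray(d,[r[0],np.array(r[0])+e],z)[:,:2]; v=R.T@(q[1]-q[0])
            print(name,"cell",k,"off mm",((l-k)*1000).round(1),"size mm",(np.array(sorted(r[1]))*2.62).round(0),"long axis vs y deg",round((np.degrees(np.arctan2(-v[0],v[1]))+90)%180-90,1),"area",st[i,4])
T=float(sys.argv[2]) if len(sys.argv)>2 else -.0021   # carrier travel
Rc=rot(5.15); oc=np.array([.5175,.2785])+Rc@[0,-.1163+T]
look("mould",np.array([.5621,-.1919]),rot(-1.69),(.12,.11),.03,58,[(x,y) for x in(.062,0,-.062) for y in(.041,-.041)])
look("carrier",oc,Rc,(.085,.077),.055,53,[(x,y) for x in(.056,0,-.056) for y in(.038,-.038)])
if len(sys.argv)>3: cv2.imwrite(f"pics/{sys.argv[3]}.png",cv2.resize(d["pixels"][130:310,180:460],None,fx=2.85,fy=2.85))
E
python3 chk.py 3 -.0021 c3
```

```text
mould cell (0.062, -0.041) off mm [-0.4 -0.5] size mm [42. 60.] long axis vs y deg 3.5 area 284
mould cell (0, 0.041) off mm [0.2 1.3] size mm [42. 60.] long axis vs y deg 3.4 area 269
mould cell (0, -0.041) off mm [-0.3  0.9] size mm [42. 60.] long axis vs y deg 3.3 area 275
mould cell (-0.062, 0.041) off mm [ 0.4 -0.3] size mm [42. 64.] long axis vs y deg -0.1 area 286
mould cell (-0.062, -0.041) off mm [-0.4 -0.4] size mm [45. 60.] long axis vs y deg 3.2 area 292
carrier cell (0.056, 0.038) off mm [-17.3  14.2] size mm [50. 93.] long axis vs y deg -83.1 area 465
carrier cell (0, -0.038) off mm [-3.6 -3. ] size mm [ 76. 167.] long axis vs y deg -88.0 area 826
```

View pics/c3.png

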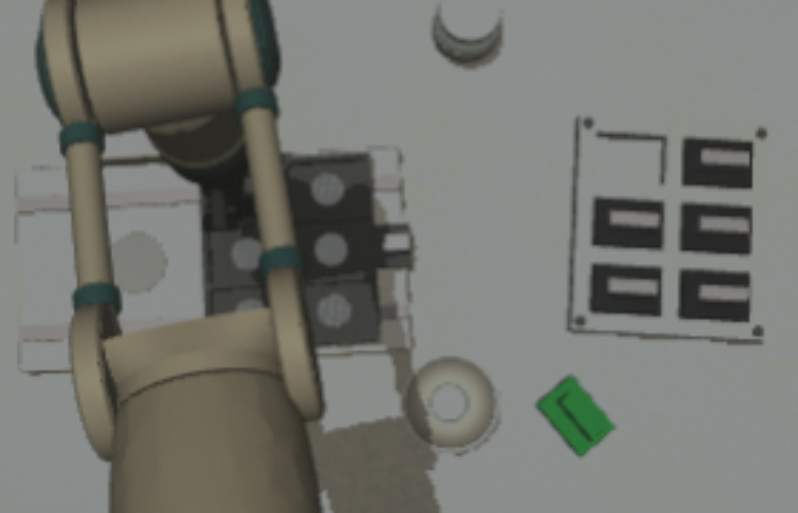

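Five castings remain in the mould at their cavities; the top-left cavity at crop (630,160) is empty. Next pick is (0,+41).

```bash
python3 -m pendant '[{"jaw":-0.1,"tx":-0.1,"ty":-3,"tz":0,"ax":0,"ay":0,"az":-1},{"jaw":-0.1,"tx":-0.5,"ty":-9,"tz":0,"ax":0,"ay":0,"az":-3},{"jaw":-0.1,"tx":-0.9,"ty":-15,"tz":0,"ax":0,"ay":0,"az":-5},{"jaw":-0.1,"tx":-1.2,"ty":-21,"tz":0,"ax":0,"ay":0,"az":-6.7},{"jaw":-0.1,"tx":-1.5,"ty":-27,"tz":-1,"ax":0,"ay":0,"az":-6.7},{"jaw":-0.1,"tx":-1.7,"ty":-32,"tz":-4,"ax":0,"ay":0,"az":-6.7},{"jaw":-0.1,"tx":-1.8,"ty":-35.5,"tz":-7,"ax":0,"ay":0,"az":-6.7},{"jaw":-0.1,"tx":-1.8,"ty":-35.5,"tz":-7,"ax":0,"ay":0,"az":-6.7},{"jaw":-0.1,"tx":-1.8,"ty":-35.5,"tz":-7,"ax":0,"ay":0,"az":-6.7},{"jaw":-0.1,"tx":-1.8,"ty":-35.5,"tz":-7,"ax":0,"ay":0,"az":-6.7}]' 60; python3 st.py; python3 chk.py 4
```

```text
clock: 10.62
position: [0.5626, -0.1491, 0.091]
ee_rot: [0.0, 0.716, 0.698, 0.0]
contact_force: [0.3, -0.2, 0.5]
width: 0.0386
gripper_force: 0.0
t 10.62 p [ 0.5626 -0.1491  0.091 ] yaw -1.45 tilt [ 0.07 -0.  ] w 0.0386 gf 0.0 F [ 0.3 -0.2  0.5]
mould cell (0.062, 0.041) off mm [-11.9  -2.5] size mm [ 35. 151.] long axis vs y deg 66.3 area 333
mould cell (0, 0.041) off mm [-20.5 -25.5] size mm [132. 231.] long axis vs y deg 44.9 area 1067
mould cell (-0.062, -0.041) off mm [2.7 6.2] size mm [46. 82.] long axis vs y deg -7.7 area 347
carrier cell (0.056, 0.038) off mm [-1.9 -0.5] size mm [49. 69.] long axis vs y deg 0.4 area 370
```

```bash
python3 -m pendant '[{"jaw":-0.1,"tx":0.05,"ty":-0.15,"tz":-3,"ax":0,"ay":0,"az":-0.2},{"jaw":-0.1,"tx":0.05,"ty":-0.15,"tz":-5.7,"ax":0,"ay":0,"az":-0.2},{"jaw":-0.1,"tx":0.05,"ty":-0.15,"tz":-5.7,"ax":0,"ay":0,"az":-0.2},{"jaw":-0.1,"tx":0.05,"ty":-0.15,"tz":-5.7,"ax":0,"ay":0,"az":-0.2},{"jaw":-1,"tx":0.05,"ty":-0.15,"tz":-5.7,"ax":0,"ay":0,"az":-0.2},{"jaw":-1,"tx":0.05,"ty":-0.15,"tz":-5.7,"ax":0,"ay":0,"az":-0.2},{"jaw":-1,"tx":0.05,"ty":-0.15,"tz":-5.7,"ax":0,"ay":0,"az":-0.2},{"jaw":-1,"tx":0.05,"ty":-0.15,"tz":-5.7,"ax":0,"ay":0,"az":-0.2}]' 60; python3 st.py
python3 -m pendant '[{"jaw":-1,"tx":0,"ty":0,"tz":2,"ax":0,"ay":0,"az":0},{"jaw":-1,"tx":0,"ty":0,"tz":6,"ax":0,"ay":0,"az":0},{"jaw":-1,"tx":0,"ty":0,"tz":10,"ax":0,"ay":0,"az":0},{"jaw":-1,"tx":-0.5,"ty":5,"tz":11,"ax":0,"ay":0,"az":1},{"jaw":-1,"tx":-1.2,"ty":11,"tz":11,"ax":0,"ay":0,"az":2.5},{"jaw":-1,"tx":-2,"ty":17,"tz":11,"ax":0,"ay":0,"az":4},{"jaw":-1,"tx":-2.8,"ty":23,"tz":11,"ax":0,"ay":0,"az":6},{"jaw":-1,"tx":-3.5,"ty":29,"tz":11,"ax":0,"ay":0,"az":6.7},{"jaw":-1,"tx":-3.8,"ty":33.5,"tz":11,"ax":0,"ay":0,"az":6.7},{"jaw":-1,"tx":-3.9,"ty":34.9,"tz":11,"ax":0,"ay":0,"az":6.7}]' 60; python3 -m pendant '[{"jaw":-1,"tx":0,"ty":0,"tz":-1,"ax":0,"ay":0,"az":0},{"jaw":-1,"tx":0,"ty":0,"tz":-1,"ax":0,"ay":0,"az":0},{"jaw":-1,"tx":0,"ty":0,"tz":-1,"ax":0,"ay":0,"az":0}]' 60;python3 st.py
```

```text
clock: 11.68
position: [0.5638, -0.1519, 0.0347]
ee_rot: [0.001, 0.718, 0.696, 0.001]
contact_force: [1.5, 1.2, 5.7]
width: 0.0108
gripper_force: 60.4
t 11.68 p [ 0.5638 -0.1519  0.0347] yaw -1.74 tilt [ 0.16 -0.04] w 0.0108 gf 60.4 F [1.5 1.2 5.7]
clock: 12.92
position: [0.5225, 0.1996, 0.1428]
ee_rot: [-0.001, 0.675, 0.738, -0.0]
contact_force: [-0.3, -0.1, -2.1]
width: 0.0105
gripper_force: 60.1
clock: 13.3
position: [0.5237, 0.1958, 0.133]
ee_rot: [-0.0, 0.676, 0.736, -0.0]
contact_force: [-0.1, 0.1, -2.0]
width: 0.0108
gripper_force: 60.1
t 13.3 p [0.5237 0.1958 0.133 ] yaw 4.86 tilt [-0.04 -0.04] w 0.0108 gf 60.1 F [-0.1  0.1 -2. ]
```

```bash
python3 -m pendant '[{"jaw":-1,"tx":0.1,"ty":0.25,"tz":-3,"ax":0,"ay":0,"az":0.2},{"jaw":-1,"tx":0.1,"ty":0.25,"tz":-5.5,"ax":0,"ay":0,"az":0.2},{"jaw":-1,"tx":0.1,"ty":0.25,"tz":-6.7,"ax":0,"ay":0,"az":0.2},{"jaw":-1,"tx":0.1,"ty":0.25,"tz":-7.1,"ax":0,"ay":0,"az":0.2},{"jaw":-1,"tx":0.1,"ty":0.25,"tz":-7.3,"ax":0,"ay":0,"az":0.2},{"jaw":-1,"tx":0.1,"ty":0.25,"tz":-7.3,"ax":0,"ay":0,"az":0.2}]' 60; python3 st.py; python3 -m pendant '[{"jaw":-0.5,"tx":0,"ty":0,"tz":0,"ax":0,"ay":0,"az":0},{"jaw":-0.4,"tx":0,"ty":0,"tz":0,"ax":0,"ay":0,"az":0},{"jaw":-0.4,"tx":0,"ty":0,"tz":2,"ax":0,"ay":0,"az":0},{"jaw":-0.4,"tx":0,"ty":0,"tz":6,"ax":0,"ay":0,"az":0},{"jaw":-0.1,"tx":0,"ty":0,"tz":10,"ax":0,"ay":0,"az":0},{"jaw":-0.1,"tx":0,"ty":0,"tz":10,"ax":0,"ay":0,"az":0}]'>/dev/null; python3 chk.py 5 | grep mould
python3 -m pendant '[{"jaw":-0.1,"tx":-0.1,"ty":-3,"tz":0,"ax":0,"ay":0,"az":-1},{"jaw":-0.1,"tx":-0.5,"ty":-9,"tz":0,"ax":0,"ay":0,"az":-3},{"jaw":-0.1,"tx":-0.9,"ty":-15,"tz":0,"ax":0,"ay":0,"az":-5},{"jaw":-0.1,"tx":-1.2,"ty":-21,"tz":0,"ax":0,"ay":0,"az":-6.8},{"jaw":-0.1,"tx":-1.7,"ty":-27,"tz":-1,"ax":0,"ay":0,"az":-6.8},{"jaw":-0.1,"tx":-2.1,"ty":-32,"tz":-4,"ax":0,"ay":0,"az":-6.8},{"jaw":-0.1,"tx":-2.3,"ty":-34.8,"tz":-7,"ax":0,"ay":0,"az":-6.8},{"jaw":-0.1,"tx":-2.3,"ty":-34.8,"tz":-7,"ax":0,"ay":0,"az":-6.8},{"jaw":-0.1,"tx":-2.3,"ty":-34.8,"tz":-7,"ax":0,"ay":0,"az":-6.8},{"jaw":-0.1,"tx":-2.3,"ty":-34.8,"tz":-7,"ax":0,"ay":0,"az":-6.8}]' 60 >/dev/null; python3 st.py; python3 chk.py 6 | grep carr
```

```text
clock: 14.05
position: [0.5252, 0.1999, 0.061]
ee_rot: [0.0, 0.675, 0.738, 0.001]
contact_force: [0.1, 0.4, -1.4]
width: 0.0108
gripper_force: 60.0
t 14.05 p [0.5252 0.1999 0.061 ] yaw 5.17 tilt [0.08 0.02] w 0.0108 gf 60.0 F [ 0.1  0.4 -1.4]
mould cell (0.062, -0.041) off mm [-0.4 -0.5] size mm [42. 60.] long axis vs y deg 3.5 area 284
mould cell (0, -0.041) off mm [-0.3  0.9] size mm [42. 60.] long axis vs y deg 3.3 area 275
mould cell (-0.062, 0.041) off mm [ 0.4 -0.3] size mm [42. 64.] long axis vs y deg -0.1 area 286
mould cell (-0.062, -0.041) off mm [-0.4 -0.4] size mm [45. 60.] long axis vs y deg 3.2 area 293
t 16.1 p [ 0.5023 -0.1472  0.0911] yaw -1.55 tilt [ 0.08 -0.01] w 0.0385 gf 0.0 F [ 0.  -0.5  0.1]
carrier cell (0.056, 0.038) off mm [-1.7 -1.1] size mm [49. 70.] long axis vs y deg 0.4 area 387
carrier cell (0, 0.038) off mm [-0.8 -0.2] size mm [49. 69.] long axis vs y deg -0.0 area 373
```

```bash
python3 -m pendant '[{"jaw":-0.1,"tx":-0.1,"ty":-0.05,"tz":-3,"ax":0,"ay":0,"az":-0.1},{"jaw":-0.1,"tx":-0.1,"ty":-0.05,"tz":-5.7,"ax":0,"ay":0,"az":-0.1},{"jaw":-0.1,"tx":-0.1,"ty":-0.05,"tz":-5.7,"ax":0,"ay":0,"az":-0.1},{"jaw":-0.1,"tx":-0.1,"ty":-0.05,"tz":-5.7,"ax":0,"ay":0,"az":-0.1},{"jaw":-1,"tx":-0.1,"ty":-0.05,"tz":-5.7,"ax":0,"ay":0,"az":-0.1},{"jaw":-1,"tx":-0.1,"ty":-0.05,"tz":-5.7,"ax":0,"ay":0,"az":-0.1},{"jaw":-1,"tx":-0.1,"ty":-0.05,"tz":-5.7,"ax":0,"ay":0,"az":-0.1},{"jaw":-1,"tx":-0.1,"ty":-0.05,"tz":-5.7,"ax":0,"ay":0,"az":-0.1}]' 60 >/dev/null; python3 st.py
python3 -m pendant '[{"jaw":-1,"tx":0,"ty":0,"tz":2,"ax":0,"ay":0,"az":0},{"jaw":-1,"tx":0,"ty":0,"tz":6,"ax":0,"ay":0,"az":0},{"jaw":-1,"tx":0,"ty":0,"tz":10,"ax":0,"ay":0,"az":0},{"jaw":-1,"tx":-0.4,"ty":5,"tz":11,"ax":0,"ay":0,"az":1},{"jaw":-1,"tx":-1,"ty":11,"tz":11,"ax":0,"ay":0,"az":2.5},{"jaw":-1,"tx":-1.6,"ty":17,"tz":11,"ax":0,"ay":0,"az":4},{"jaw":-1,"tx":-2.2,"ty":23,"tz":11,"ax":0,"ay":0,"az":6},{"jaw":-1,"tx":-2.8,"ty":29,"tz":11,"ax":0,"ay":0,"az":6.8},{"jaw":-1,"tx":-3.2,"ty":33,"tz":11,"ax":0,"ay":0,"az":6.8},{"jaw":-1,"tx":-3.2,"ty":34.2,"tz":11,"ax":0,"ay":0,"az":6.8}]' 60 >/dev/null; python3 -m pendant '[{"jaw":-1,"tx":0,"ty":0,"tz":-1,"ax":0,"ay":0,"az":0},{"jaw":-1,"tx":0,"ty":0,"tz":-1,"ax":0,"ay":0,"az":0},{"jaw":-1,"tx":0,"ty":0,"tz":-1,"ax":0,"ay":0,"az":0}]' 60 >/dev/null;python3 st.py
```

```text
t 17.15 p [ 0.502  -0.1491  0.0347] yaw -1.74 tilt [ 0.18 -0.06] w 0.0108 gf 59.4 F [0.6 0.8 7.3]
t 18.77 p [0.4687 0.192  0.133 ] yaw 4.96 tilt [-0.04 -0.04] w 0.0107 gf 59.9 F [ 0.4 -0.2 -2.8]
```

```bash
python3 -m pendant '[{"jaw":-1,"tx":0,"ty":0.05,"tz":-3,"ax":0,"ay":0,"az":0.1},{"jaw":-1,"tx":0,"ty":0.05,"tz":-5.5,"ax":0,"ay":0,"az":0.1},{"jaw":-1,"tx":0,"ty":0.05,"tz":-6.7,"ax":0,"ay":0,"az":0.1},{"jaw":-1,"tx":0,"ty":0.05,"tz":-7.1,"ax":0,"ay":0,"az":0.1},{"jaw":-1,"tx":0,"ty":0.05,"tz":-7.3,"ax":0,"ay":0,"az":0.1},{"jaw":-1,"tx":0,"ty":0.05,"tz":-7.3,"ax":0,"ay":0,"az":0.1}]' 60 >/dev/null; python3 st.py; python3 -m pendant '[{"jaw":-0.5,"tx":0,"ty":0,"tz":0,"ax":0,"ay":0,"az":0},{"jaw":-0.4,"tx":0,"ty":0,"tz":0,"ax":0,"ay":0,"az":0},{"jaw":-0.4,"tx":0,"ty":0,"tz":2,"ax":0,"ay":0,"az":0},{"jaw":-0.4,"tx":0,"ty":0,"tz":6,"ax":0,"ay":0,"az":0},{"jaw":-0.1,"tx":0,"ty":0,"tz":10,"ax":0,"ay":0,"az":0},{"jaw":-0.1,"tx":0,"ty":0,"tz":10,"ax":0,"ay":0,"az":0}]'>/dev/null; python3 chk.py 7 | grep mould
python3 -m pendant '[{"jaw":-0.1,"tx":1,"ty":-3,"tz":0,"ax":0,"ay":0,"az":-1},{"jaw":-0.1,"tx":3,"ty":-8.5,"tz":0,"ax":0,"ay":0,"az":-3},{"jaw":-0.1,"tx":5,"ty":-14,"tz":0,"ax":0,"ay":0,"az":-5},{"jaw":-0.1,"tx":7,"ty":-19.5,"tz":0,"ax":0,"ay":0,"az":-6.8},{"jaw":-0.1,"tx":9,"ty":-25,"tz":0,"ax":0,"ay":0,"az":-6.8},{"jaw":-0.1,"tx":11,"ty":-30.5,"tz":0,"ax":0,"ay":0,"az":-6.8},{"jaw":-0.1,"tx":13,"ty":-36,"tz":-1,"ax":0,"ay":0,"az":-6.8},{"jaw":-0.1,"tx":14.6,"ty":-40.5,"tz":-4,"ax":0,"ay":0,"az":-6.8},{"jaw":-0.1,"tx":15.4,"ty":-42.8,"tz":-7,"ax":0,"ay":0,"az":-6.8},{"jaw":-0.1,"tx":15.4,"ty":-42.8,"tz":-7,"ax":0,"ay":0,"az":-6.8}]' 60 >/dev/null; python3 -m pendant '[{"jaw":-0.1,"tx":0,"ty":0,"tz":0,"ax":0,"ay":0,"az":0},{"jaw":-0.1,"tx":0,"ty":0,"tz":0,"ax":0,"ay":0,"az":0},{"jaw":-0.1,"tx":0,"ty":0,"tz":0,"ax":0,"ay":0,"az":0}]' 60 >/dev/null; python3 st.py; python3 chk.py 8 | grep carr
```

```text
t 19.52 p [0.4692 0.1939 0.0609] yaw 5.17 tilt [0.08 0.02] w 0.0111 gf 59.8 F [-0.2 -0.7 -3. ]
mould cell (0.062, -0.041) off mm [-0.4 -0.5] size mm [42. 60.] long axis vs y deg 3.5 area 284
mould cell (0, -0.041) off mm [-0.3  0.9] size mm [42. 60.] long axis vs y deg 3.3 area 275
mould cell (-0.062, -0.041) off mm [-0.3 -0.2] size mm [43. 63.] long axis vs y deg -0.1 area 295
t 21.95 p [ 0.6231 -0.2334  0.0917] yaw -1.56 tilt [ 0.11 -0.05] w 0.0386 gf 0.0 F [0.  0.6 1.1]
carrier cell (0.056, 0.038) off mm [-2.  -0.4] size mm [48. 68.] long axis vs y deg -0.4 area 354
carrier cell (0, 0.038) off mm [-1.   0.3] size mm [48. 69.] long axis vs y deg 0.4 area 347
carrier cell (-0.056, 0.038) off mm [ 0. -1.] size mm [50. 68.] long axis vs y deg -3.4 area 360
```

```bash
python3 -m pendant '[{"jaw":-0.1,"tx":0,"ty":-0.05,"tz":-3,"ax":0,"ay":0,"az":-0.1},{"jaw":-0.1,"tx":0,"ty":-0.05,"tz":-5.7,"ax":0,"ay":0,"az":-0.1},{"jaw":-0.1,"tx":0,"ty":-0.05,"tz":-5.7,"ax":0,"ay":0,"az":-0.1},{"jaw":-0.1,"tx":0,"ty":-0.05,"tz":-5.7,"ax":0,"ay":0,"az":-0.1},{"jaw":-1,"tx":0,"ty":-0.05,"tz":-5.7,"ax":0,"ay":0,"az":-0.1},{"jaw":-1,"tx":0,"ty":-0.05,"tz":-5.7,"ax":0,"ay":0,"az":-0.1},{"jaw":-1,"tx":0,"ty":-0.05,"tz":-5.7,"ax":0,"ay":0,"az":-0.1},{"jaw":-1,"tx":0,"ty":-0.05,"tz":-5.7,"ax":0,"ay":0,"az":-0.1}]' 60 >/dev/null; python3 st.py
python3 -m pendant '[{"jaw":-1,"tx":0,"ty":0,"tz":2,"ax":0,"ay":0,"az":0},{"jaw":-1,"tx":0,"ty":0,"tz":6,"ax":0,"ay":0,"az":0},{"jaw":-1,"tx":0,"ty":0,"tz":10,"ax":0,"ay":0,"az":0},{"jaw":-1,"tx":-0.4,"ty":5,"tz":11,"ax":0,"ay":0,"az":1},{"jaw":-1,"tx":-1,"ty":11,"tz":11,"ax":0,"ay":0,"az":2.5},{"jaw":-1,"tx":-1.6,"ty":17,"tz":11,"ax":0,"ay":0,"az":4},{"jaw":-1,"tx":-2.2,"ty":23,"tz":11,"ax":0,"ay":0,"az":6},{"jaw":-1,"tx":-2.8,"ty":29,"tz":11,"ax":0,"ay":0,"az":6.8},{"jaw":-1,"tx":-3.4,"ty":34.5,"tz":11,"ax":0,"ay":0,"az":6.8},{"jaw":-1,"tx":-3.5,"ty":36.3,"tz":11,"ax":0,"ay":0,"az":6.8}]' 60 >/dev/null; python3 -m pendant '[{"jaw":-1,"tx":0,"ty":0,"tz":-1,"ax":0,"ay":0,"az":0},{"jaw":-1,"tx":0,"ty":0,"tz":-1,"ax":0,"ay":0,"az":0},{"jaw":-1,"tx":0,"ty":0,"tz":-1,"ax":0,"ay":0,"az":0}]' 60 >/dev/null;python3 st.py
```

```text
t 23.0 p [ 0.6236 -0.2351  0.0348] yaw -1.73 tilt [ 0.14 -0.06] w 0.0109 gf 59.7 F [0.  0.6 5.4]
t 24.62 p [0.5878 0.1266 0.1329] yaw 4.95 tilt [-0.04 -0.04] w 0.011 gf 59.9 F [ 0.   0.2 -1.8]
```

```bash
python3 -m pendant '[{"jaw":-1,"tx":-0.05,"ty":0,"tz":-3,"ax":0,"ay":0,"az":0.1},{"jaw":-1,"tx":-0.05,"ty":0,"tz":-5.5,"ax":0,"ay":0,"az":0.1},{"jaw":-1,"tx":-0.05,"ty":0,"tz":-6.7,"ax":0,"ay":0,"az":0.1},{"jaw":-1,"tx":-0.05,"ty":0,"tz":-7.1,"ax":0,"ay":0,"az":0.1},{"jaw":-1,"tx":-0.05,"ty":0,"tz":-7.3,"ax":0,"ay":0,"az":0.1},{"jaw":-1,"tx":-0.05,"ty":0,"tz":-7.3,"ax":0,"ay":0,"az":0.1}]' 60 >/dev/null; python3 st.py; python3 -m pendant '[{"jaw":-0.5,"tx":0,"ty":0,"tz":0,"ax":0,"ay":0,"az":0},{"jaw":-0.4,"tx":0,"ty":0,"tz":0,"ax":0,"ay":0,"az":0},{"jaw":-0.4,"tx":0,"ty":0,"tz":2,"ax":0,"ay":0,"az":0},{"jaw":-0.4,"tx":0,"ty":0,"tz":6,"ax":0,"ay":0,"az":0},{"jaw":-0.1,"tx":0,"ty":0,"tz":10,"ax":0,"ay":0,"az":0},{"jaw":-0.1,"tx":0,"ty":0,"tz":10,"ax":0,"ay":0,"az":0}]'>/dev/null; python3 chk.py 9 | grep mould
python3 -m pendant '[{"jaw":-0.1,"tx":-0.1,"ty":-3,"tz":0,"ax":0,"ay":0,"az":-1},{"jaw":-0.1,"tx":-0.5,"ty":-9,"tz":0,"ax":0,"ay":0,"az":-3},{"jaw":-0.1,"tx":-0.9,"ty":-15,"tz":0,"ax":0,"ay":0,"az":-5},{"jaw":-0.1,"tx":-1.4,"ty":-21,"tz":0,"ax":0,"ay":0,"az":-6.8},{"jaw":-0.1,"tx":-1.9,"ty":-27,"tz":-1,"ax":0,"ay":0,"az":-6.8},{"jaw":-0.1,"tx":-2.4,"ty":-32.5,"tz":-4,"ax":0,"ay":0,"az":-6.8},{"jaw":-0.1,"tx":-2.6,"ty":-36.1,"tz":-7,"ax":0,"ay":0,"az":-6.8},{"jaw":-0.1,"tx":-2.6,"ty":-36.1,"tz":-7,"ax":0,"ay":0,"az":-6.8},{"jaw":-0.1,"tx":-2.6,"ty":-36.1,"tz":-7,"ax":0,"ay":0,"az":-6.8},{"jaw":-0.1,"tx":-2.6,"ty":-36.1,"tz":-7,"ax":0,"ay":0,"az":-6.8}]' 60 >/dev/null; python3 st.py; python3 chk.py 10 | grep carr
```

```text
t 25.38 p [0.5878 0.1283 0.0611] yaw 5.17 tilt [0.09 0.01] w 0.0111 gf 59.8 F [ 0.1  0.2 -1.8]
mould cell (0, -0.041) off mm [-0.3  0.9] size mm [42. 60.] long axis vs y deg 3.3 area 275
mould cell (-0.062, -0.041) off mm [-0.4 -0.4] size mm [45. 60.] long axis vs y deg 3.2 area 291
t 27.43 p [ 0.5617 -0.2315  0.091 ] yaw -1.55 tilt [ 0.06 -0.01] w 0.0385 gf 0.0 F [-0.2 -0.   0.1]
carrier cell (0.056, 0.038) off mm [-2.3 -0.1] size mm [48. 69.] long axis vs y deg 1.4 area 353
carrier cell (0.056, -0.038) off mm [-1.5  1.6] size mm [47. 66.] long axis vs y deg -3.4 area 334
carrier cell (0, 0.038) off mm [-1.   0.3] size mm [48. 69.] long axis vs y deg 0.4 area 346
carrier cell (-0.056, 0.038) off mm [ 0. -1.] size mm [50. 68.] long axis vs y deg -3.4 area 357
```

```bash
python3 -m pendant '[{"jaw":-0.1,"tx":-0.1,"ty":-0.05,"tz":-3,"ax":0,"ay":0,"az":-0.1},{"jaw":-0.1,"tx":-0.1,"ty":-0.05,"tz":-5.7,"ax":0,"ay":0,"az":-0.1},{"jaw":-0.1,"tx":-0.1,"ty":-0.05,"tz":-5.7,"ax":0,"ay":0,"az":-0.1},{"jaw":-0.1,"tx":-0.1,"ty":-0.05,"tz":-5.7,"ax":0,"ay":0,"az":-0.1},{"jaw":-1,"tx":-0.1,"ty":-0.05,"tz":-5.7,"ax":0,"ay":0,"az":-0.1},{"jaw":-1,"tx":-0.1,"ty":-0.05,"tz":-5.7,"ax":0,"ay":0,"az":-0.1},{"jaw":-1,"tx":-0.1,"ty":-0.05,"tz":-5.7,"ax":0,"ay":0,"az":-0.1},{"jaw":-1,"tx":-0.1,"ty":-0.05,"tz":-5.7,"ax":0,"ay":0,"az":-0.1}]' 60 >/dev/null; python3 st.py
python3 -m pendant '[{"jaw":-1,"tx":0,"ty":0,"tz":2,"ax":0,"ay":0,"az":0},{"jaw":-1,"tx":0,"ty":0,"tz":6,"ax":0,"ay":0,"az":0},{"jaw":-1,"tx":0,"ty":0,"tz":10,"ax":0,"ay":0,"az":0},{"jaw":-1,"tx":-0.4,"ty":5,"tz":11,"ax":0,"ay":0,"az":1},{"jaw":-1,"tx":-1,"ty":11,"tz":11,"ax":0,"ay":0,"az":2.5},{"jaw":-1,"tx":-1.6,"ty":17,"tz":11,"ax":0,"ay":0,"az":4},{"jaw":-1,"tx":-2.1,"ty":23,"tz":11,"ax":0,"ay":0,"az":6},{"jaw":-1,"tx":-2.5,"ty":29,"tz":11,"ax":0,"ay":0,"az":6.8},{"jaw":-1,"tx":-2.9,"ty":34,"tz":11,"ax":0,"ay":0,"az":6.8},{"jaw":-1,"tx":-2.9,"ty":35.6,"tz":11,"ax":0,"ay":0,"az":6.8}]' 60 >/dev/null; python3 -m pendant '[{"jaw":-1,"tx":0,"ty":0,"tz":-1,"ax":0,"ay":0,"az":0},{"jaw":-1,"tx":0,"ty":0,"tz":-1,"ax":0,"ay":0,"az":0},{"jaw":-1,"tx":0,"ty":0,"tz":-1,"ax":0,"ay":0,"az":0}]' 60 >/dev/null;python3 st.py
```

```text
t 28.48 p [ 0.5612 -0.2336  0.0347] yaw -1.74 tilt [ 0.15 -0.06] w 0.011 gf 59.4 F [0.8 0.8 5.6]
t 30.1 p [0.5312 0.1213 0.1329] yaw 4.96 tilt [-0.04 -0.04] w 0.0111 gf 60.1 F [-0.8  0.4 -2.4]
```

```bash
python3 -m pendant '[{"jaw":-1,"tx":0.05,"ty":0,"tz":-3,"ax":0,"ay":0,"az":0.1},{"jaw":-1,"tx":0.05,"ty":0,"tz":-5.5,"ax":0,"ay":0,"az":0.1},{"jaw":-1,"tx":0.05,"ty":0,"tz":-6.7,"ax":0,"ay":0,"az":0.1},{"jaw":-1,"tx":0.05,"ty":0,"tz":-7.1,"ax":0,"ay":0,"az":0.1},{"jaw":-1,"tx":0.05,"ty":0,"tz":-7.3,"ax":0,"ay":0,"az":0.1},{"jaw":-1,"tx":0.05,"ty":0,"tz":-7.3,"ax":0,"ay":0,"az":0.1}]' 60 >/dev/null; python3 st.py; python3 -m pendant '[{"jaw":-0.5,"tx":0,"ty":0,"tz":0,"ax":0,"ay":0,"az":0},{"jaw":-0.4,"tx":0,"ty":0,"tz":0,"ax":0,"ay":0,"az":0},{"jaw":-0.4,"tx":0,"ty":0,"tz":2,"ax":0,"ay":0,"az":0},{"jaw":-0.4,"tx":0,"ty":0,"tz":6,"ax":0,"ay":0,"az":0},{"jaw":-0.1,"tx":0,"ty":0,"tz":10,"ax":0,"ay":0,"az":0},{"jaw":-0.1,"tx":0,"ty":0,"tz":10,"ax":0,"ay":0,"az":0}]'>/dev/null; python3 chk.py 11 | grep mould
python3 -m pendant '[{"jaw":-0.1,"tx":-0.1,"ty":-3,"tz":0,"ax":0,"ay":0,"az":-1},{"jaw":-0.1,"tx":-0.5,"ty":-9,"tz":0,"ax":0,"ay":0,"az":-3},{"jaw":-0.1,"tx":-0.9,"ty":-15,"tz":0,"ax":0,"ay":0,"az":-5},{"jaw":-0.1,"tx":-1.5,"ty":-21,"tz":0,"ax":0,"ay":0,"az":-6.8},{"jaw":-0.1,"tx":-2.2,"ty":-27,"tz":-1,"ax":0,"ay":0,"az":-6.8},{"jaw":-0.1,"tx":-2.9,"ty":-32.5,"tz":-4,"ax":0,"ay":0,"az":-6.8},{"jaw":-0.1,"tx":-3.3,"ty":-35.4,"tz":-7,"ax":0,"ay":0,"az":-6.8},{"jaw":-0.1,"tx":-3.3,"ty":-35.4,"tz":-7,"ax":0,"ay":0,"az":-6.8},{"jaw":-0.1,"tx":-3.3,"ty":-35.4,"tz":-7,"ax":0,"ay":0,"az":-6.8},{"jaw":-0.1,"tx":-3.3,"ty":-35.4,"tz":-7,"ax":0,"ay":0,"az":-6.8}]' 60 >/dev/null; python3 st.py; python3 chk.py 12 | grep carr
```

```text
t 30.85 p [0.5322 0.1228 0.061 ] yaw 5.17 tilt [0.08 0.01] w 0.0109 gf 60.1 F [-0.2 -0.2 -1.3]
mould cell (-0.062, -0.041) off mm [-0.4 -0.4] size mm [45. 60.] long axis vs y deg 3.2 area 292
t 32.9 p [ 0.4993 -0.2302  0.0912] yaw -1.55 tilt [ 0.08 -0.02] w 0.0385 gf 0.0 F [ 0.4  0.6 -0.9]
carrier cell (0.056, -0.038) off mm [-1.5  1.8] size mm [50. 66.] long axis vs y deg -0.9 area 349
carrier cell (0.056, 0.038) off mm [-1.9  0.6] size mm [49. 70.] long axis vs y deg 1.0 area 350
carrier cell (0, -0.038) off mm [-1.5  0.8] size mm [50. 68.] long axis vs y deg -3.5 area 351
carrier cell (0, 0.038) off mm [-1.1  1.2] size mm [48. 67.] long axis vs y deg 0.4 area 351
carrier cell (-0.056, 0.038) off mm [-0.5 -0.8] size mm [49. 70.] long axis vs y deg 0.4 area 368
```

```bash
python3 -m pendant '[{"jaw":-0.1,"tx":-0.05,"ty":0,"tz":-3,"ax":0,"ay":0,"az":-0.1},{"jaw":-0.1,"tx":-0.05,"ty":0,"tz":-5.7,"ax":0,"ay":0,"az":-0.1},{"jaw":-0.1,"tx":-0.05,"ty":0,"tz":-5.7,"ax":0,"ay":0,"az":-0.1},{"jaw":-0.1,"tx":-0.05,"ty":0,"tz":-5.7,"ax":0,"ay":0,"az":-0.1},{"jaw":-1,"tx":-0.05,"ty":0,"tz":-5.7,"ax":0,"ay":0,"az":-0.1},{"jaw":-1,"tx":-0.05,"ty":0,"tz":-5.7,"ax":0,"ay":0,"az":-0.1},{"jaw":-1,"tx":-0.05,"ty":0,"tz":-5.7,"ax":0,"ay":0,"az":-0.1},{"jaw":-1,"tx":-0.05,"ty":0,"tz":-5.7,"ax":0,"ay":0,"az":-0.1}]' 60 >/dev/null; python3 st.py
python3 -m pendant '[{"jaw":-1,"tx":0,"ty":0,"tz":2,"ax":0,"ay":0,"az":0},{"jaw":-1,"tx":0,"ty":0,"tz":6,"ax":0,"ay":0,"az":0},{"jaw":-1,"tx":0,"ty":0,"tz":10,"ax":0,"ay":0,"az":0},{"jaw":-1,"tx":-0.4,"ty":5,"tz":11,"ax":0,"ay":0,"az":1},{"jaw":-1,"tx":-0.8,"ty":11,"tz":11,"ax":0,"ay":0,"az":2.5},{"jaw":-1,"tx":-1.2,"ty":17,"tz":11,"ax":0,"ay":0,"az":4},{"jaw":-1,"tx":-1.6,"ty":23,"tz":11,"ax":0,"ay":0,"az":6},{"jaw":-1,"tx":-2,"ty":29,"tz":11,"ax":0,"ay":0,"az":6.8},{"jaw":-1,"tx":-2.3,"ty":33.5,"tz":11,"ax":0,"ay":0,"az":6.8},{"jaw":-1,"tx":-2.3,"ty":34.9,"tz":11,"ax":0,"ay":0,"az":6.8}]' 60 >/dev/null; python3 -m pendant '[{"jaw":-1,"tx":0,"ty":0,"tz":-1,"ax":0,"ay":0,"az":0},{"jaw":-1,"tx":0,"ty":0,"tz":-1,"ax":0,"ay":0,"az":0},{"jaw":-1,"tx":0,"ty":0,"tz":-1,"ax":0,"ay":0,"az":0}]' 60 >/dev/null;python3 st.py
```

```text
t 33.95 p [ 0.4992 -0.2316  0.0346] yaw -1.74 tilt [ 0.14 -0.07] w 0.011 gf 59.9 F [1.4 0.2 6.9]
t 35.58 p [0.4752 0.1165 0.133 ] yaw 4.96 tilt [-0.04 -0.03] w 0.0107 gf 60.1 F [-0.4 -0.8 -2. ]
```

```bash
python3 -m pendant '[{"jaw":-1,"tx":0.05,"ty":0,"tz":-3,"ax":0,"ay":0,"az":0.1},{"jaw":-1,"tx":0.05,"ty":0,"tz":-5.5,"ax":0,"ay":0,"az":0.1},{"jaw":-1,"tx":0.05,"ty":0,"tz":-6.7,"ax":0,"ay":0,"az":0.1},{"jaw":-1,"tx":0.05,"ty":0,"tz":-7.1,"ax":0,"ay":0,"az":0.1},{"jaw":-1,"tx":0.05,"ty":0,"tz":-7.3,"ax":0,"ay":0,"az":0.1},{"jaw":-1,"tx":0.05,"ty":0,"tz":-7.3,"ax":0,"ay":0,"az":0.1}]' 60 >/dev/null; python3 st.py; python3 -m pendant '[{"jaw":-0.5,"tx":0,"ty":0,"tz":0,"ax":0,"ay":0,"az":0},{"jaw":-0.4,"tx":0,"ty":0,"tz":0,"ax":0,"ay":0,"az":0},{"jaw":-0.4,"tx":0,"ty":0,"tz":2,"ax":0,"ay":0,"az":0},{"jaw":-0.4,"tx":0,"ty":0,"tz":6,"ax":0,"ay":0,"az":0},{"jaw":-0.1,"tx":0,"ty":0,"tz":10,"ax":0,"ay":0,"az":0},{"jaw":-0.1,"tx":2,"ty":-5,"tz":10,"ax":0,"ay":0,"az":0},{"jaw":-0.1,"tx":4,"ty":-11,"tz":10,"ax":0,"ay":0,"az":0},{"jaw":-0.1,"tx":6.2,"ty":-17,"tz":10,"ax":0,"ay":0,"az":0},{"jaw":-0.1,"tx":6.2,"ty":-20,"tz":10,"ax":0,"ay":0,"az":0},{"jaw":-0.1,"tx":6.2,"ty":-20,"tz":10,"ax":0,"ay":0,"az":0}]'>/dev/null; python3 st.py; python3 chk.py 13 -.0021 c13
```

```text
t 36.33 p [0.4762 0.1179 0.0609] yaw 5.17 tilt [0.08 0.01] w 0.0109 gf 60.0 F [ 0.1 -1.1 -2.9]
t 37.58 p [ 0.538  -0.0845  0.1604] yaw 4.97 tilt [ 0.03 -0.03] w 0.0387 gf 0.0 F [-0.6 -0.1  0.4]
mould cell (0.062, 0.041) off mm [-27.6 -26.2] size mm [182. 195.] long axis vs y deg -81.6 area 1078
carrier cell (0.056, -0.038) off mm [-1.5  1.4] size mm [50. 67.] long axis vs y deg -0.9 area 357
carrier cell (0.056, 0.038) off mm [-1.8  0.8] size mm [49. 69.] long axis vs y deg 0.4 area 359
carrier cell (0, -0.038) off mm [-1.5  0.8] size mm [50. 68.] long axis vs y deg -3.5 area 363
carrier cell (0, 0.038) off mm [-0.9 -0.1] size mm [49. 69.] long axis vs y deg -0.4 area 364
carrier cell (-0.056, -0.038) off mm [ 0.  -0.1] size mm [49. 71.] long axis vs y deg 0.1 area 359
carrier cell (-0.056, 0.038) off mm [-0.3 -0.7] size mm [50. 70.] long axis vs y deg 0.1 area 377
```

View pics/c13.png

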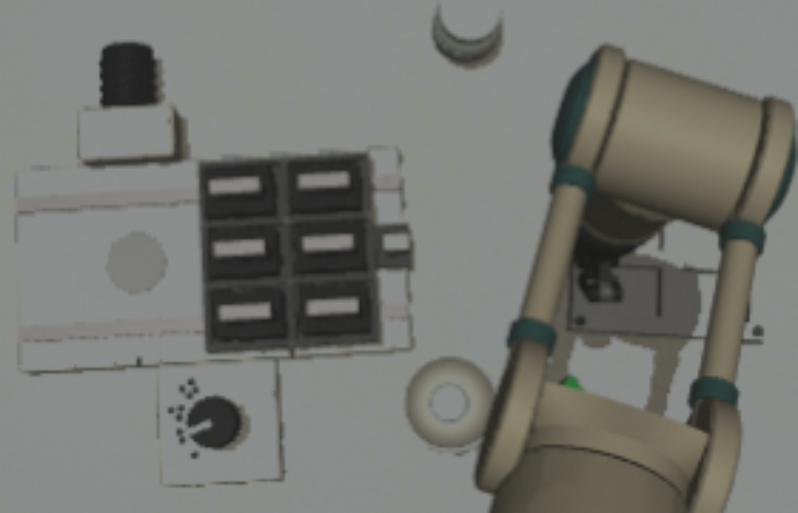

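All six castings sit flat, one to a bay, and the mould is empty. Next I'll grip the fin at crop (397,243).

```bash
python3 -m pendant '[{"jaw":-0.1,"tx":-0.05,"ty":5,"tz":0,"ax":0,"ay":0,"az":0},{"jaw":-0.1,"tx":-0.05,"ty":10,"tz":-1,"ax":0,"ay":0,"az":0.1},{"jaw":-0.1,"tx":-0.05,"ty":14.5,"tz":-3,"ax":0,"ay":0,"az":0.1},{"jaw":-0.1,"tx":-0.05,"ty":14.5,"tz":-6,"ax":0,"ay":0,"az":0.1},{"jaw":-0.1,"tx":-0.05,"ty":14.5,"tz":-10,"ax":0,"ay":0,"az":0.1},{"jaw":-0.1,"tx":-0.05,"ty":14.5,"tz":-11.8,"ax":0,"ay":0,"az":0.1},{"jaw":-0.1,"tx":-0.05,"ty":14.5,"tz":-11.8,"ax":0,"ay":0,"az":0.1},{"jaw":-1,"tx":-0.05,"ty":14.5,"tz":-11.8,"ax":0,"ay":0,"az":0.1},{"jaw":-1,"tx":-0.05,"ty":14.5,"tz":-11.8,"ax":0,"ay":0,"az":0.1},{"jaw":-1,"tx":-0.05,"ty":14.5,"tz":-11.8,"ax":0,"ay":0,"az":0.1}]' 40 >/dev/null; python3 -m pendant '[{"jaw":-1,"tx":0,"ty":0,"tz":0,"ax":0,"ay":0,"az":0},{"jaw":-1,"tx":0,"ty":0,"tz":0,"ax":0,"ay":0,"az":0}]' 40 >/dev/null; python3 st.py
```

```text
t 39.12 p [0.5379 0.0631 0.0436] yaw 5.24 tilt [0.13 0.04] w 0.0151 gf 41.4 F [-2.1  2.5  5.8]
```

```bash
python3 -m pendant '[{"jaw":-1,"tx":-0.04,"ty":0.5,"tz":0,"ax":0,"ay":0,"az":0},{"jaw":-1,"tx":-0.16,"ty":1.8,"tz":0,"ax":0,"ay":0,"az":0},{"jaw":-1,"tx":-0.3,"ty":3.3,"tz":0,"ax":0,"ay":0,"az":0},{"jaw":-1,"tx":-0.43,"ty":4.8,"tz":0,"ax":0,"ay":0,"az":0},{"jaw":-1,"tx":-0.57,"ty":6.3,"tz":0,"ax":0,"ay":0,"az":0},{"jaw":-1,"tx":-0.7,"ty":7.8,"tz":0,"ax":0,"ay":0,"az":0},{"jaw":-1,"tx":-0.84,"ty":9.3,"tz":0,"ax":0,"ay":0,"az":0},{"jaw":-1,"tx":-0.97,"ty":10.8,"tz":0,"ax":0,"ay":0,"az":0},{"jaw":-1,"tx":-1.1,"ty":12.2,"tz":0,"ax":0,"ay":0,"az":0},{"jaw":-1,"tx":-1.19,"ty":13.2,"tz":0,"ax":0,"ay":0,"az":0}]' 40 >/dev/null; python3 -m pendant '[{"jaw":-1,"tx":-0.04,"ty":0.5,"tz":0,"ax":0,"ay":0,"az":0},{"jaw":-1,"tx":-0.07,"ty":0.8,"tz":0,"ax":0,"ay":0,"az":0},{"jaw":-1,"tx":-0.07,"ty":0.8,"tz":0,"ax":0,"ay":0,"az":0},{"jaw":-1,"tx":-0.07,"ty":0.8,"tz":0,"ax":0,"ay":0,"az":0}]' 40 >/dev/null; python3 st.py
python3 - <<'E'
from h import *
d=snap("top",14); cv2.imwrite("pics/c14.png",cv2.resize(d["pixels"][130:310,180:460],None,fx=2.85,fy=2.85))
E
```

```text
t 40.88 p [0.5251 0.2025 0.0436] yaw 5.28 tilt [ 0.1  -0.02] w 0.0151 gf 41.5 F [-1.3 -0.7  5.9]
```

View pics/c14.png

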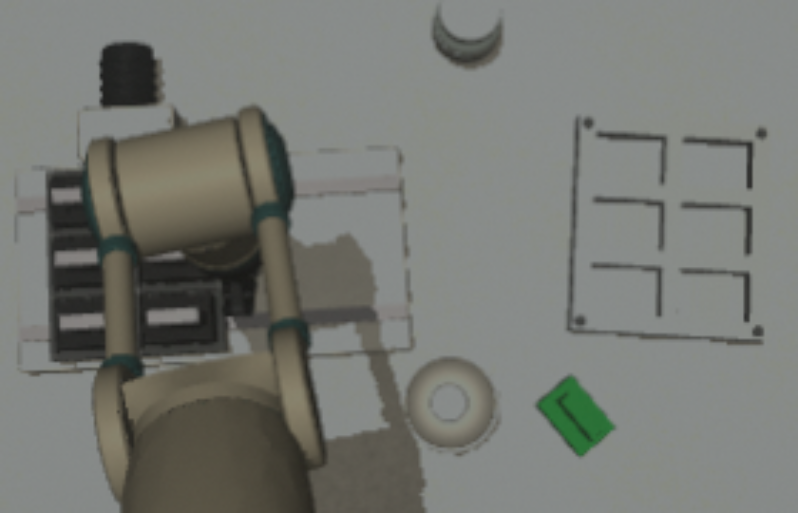

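The mould is empty and the carrier is near the viewing station, about 2 mm short by the arm's reading. I'll nudge it, release, back off and measure.

```bash
python3 -m pendant '[{"jaw":-1,"tx":-0.02,"ty":0.2,"tz":0,"ax":0,"ay":0,"az":0},{"jaw":-1,"tx":-0.02,"ty":0.2,"tz":0,"ax":0,"ay":0,"az":0},{"jaw":-1,"tx":-0.02,"ty":0.2,"tz":0,"ax":0,"ay":0,"az":0}]' 40 >/dev/null; python3 st.py; python3 -m pendant '[{"jaw":-0.5,"tx":-0.02,"ty":0.2,"tz":0,"ax":0,"ay":0,"az":0},{"jaw":-0.2,"tx":-0.02,"ty":0.2,"tz":0,"ax":0,"ay":0,"az":0},{"jaw":-0.1,"tx":0,"ty":0.2,"tz":0,"ax":0,"ay":0,"az":0},{"jaw":-0.1,"tx":0,"ty":0.2,"tz":3,"ax":0,"ay":0,"az":0},{"jaw":-0.1,"tx":0,"ty":0.2,"tz":8,"ax":0,"ay":0,"az":0},{"jaw":-0.1,"tx":0,"ty":-5,"tz":11,"ax":0,"ay":0,"az":0},{"jaw":-0.1,"tx":0,"ty":-11,"tz":11,"ax":0,"ay":0,"az":0},{"jaw":-0.1,"tx":0,"ty":-17,"tz":11,"ax":0,"ay":0,"az":0},{"jaw":-0.1,"tx":0,"ty":-22,"tz":11,"ax":0,"ay":0,"az":0},{"jaw":-0.1,"tx":0,"ty":-22,"tz":11,"ax":0,"ay":0,"az":0}]' >/dev/null; python3 st.py; python3 chk.py 15 .14 c15
python3 - <<'E'
from h import *
d=load("top",15); g=cv2.cvtColor(d["pixels"],cv2.COLOR_BGR2GRAY).astype(float)
s=(slice(205,235),slice(255,282)); m=np.zeros(g.shape,np.uint8)
a=np.radians(5.15);R=np.array([[np.cos(a),-np.sin(a)],[np.sin(a),np.cos(a)]]); o=np.array([.5175,.2785])+R@[0,.0237]
f=o+R@[0,-.098]; print("fin exp px",proj(d,[(*f,.062)]).round(1)); u,v=proj(d,[(*f,.062)])[0].round().astype(int)
print(g[v-6:v+7,u-9:u+10].astype(int))
E
```

```text
t 41.3 p [0.525  0.2041 0.0436] yaw 5.29 tilt [ 0.1  -0.05] w 0.0149 gf 41.5 F [-1.1 -1.1  6.4]
t 42.55 p [ 0.5244 -0.0184  0.1522] yaw 4.99 tilt [ 0.01 -0.06] w 0.0381 gf 0.0 F [-0.8  1.   1.5]
mould cell (0, 0.041) off mm [-26.4  25.6] size mm [29. 89.] long axis vs y deg 3.3 area 132
carrier cell (0.056, -0.038) off mm [-2.3 -2.3] size mm [50. 68.] long axis vs y deg -3.4 area 381
carrier cell (0.056, 0.038) off mm [-1.7 -1. ] size mm [49. 71.] long axis vs y deg -0.0 area 386
carrier cell (0, 0.038) off mm [-0.4 -1.6] size mm [50. 70.] long axis vs y deg -0.2 area 384
carrier cell (0, -0.038) off mm [-0.8 -2.4] size mm [50. 71.] long axis vs y deg 1.0 area 399
carrier cell (-0.056, -0.038) off mm [-1.1 -2. ] size mm [52. 72.] long axis vs y deg -0.7 area 400
carrier cell (-0.056, 0.038) off mm [-0.1 -2.9] size mm [51. 70.] long axis vs y deg -1.0 area 400
fin exp px [[263.  217.5]]
[[ 65  64  56  55  81  89  81  82  81  82  80  73  73  73  65  81 123 139
  139]
 [ 56  63  57  51  63  65  64  63  64  65  66  65  65  65  63  69 109 140
  140]
 [ 51  63  56  52  63  64  65  61  57  
[... 152 characters left out ...]
 137 138 138 138 139 140 121  73  59 104 140
  139]
 [ 51  63  58  54  66 104 139 140 140 139 140 140 141 125  81  50 102 141
  141]
 [ 50  63  59  53  64 102 139 140 140 139 140 139 139 127  87  51  89 118
  126]
 [ 52  63  58  53  63 101 139 139 140 139 141 140 141 128  90  55  82 110
  131]
 [ 51  63  58  52  59  91 127 126 124 123 123 120 113 100  70  54  81 119
  140]
 [ 51  64  57  52  60  70  85  83  82  80  80  75  68  60  46  55  81 118
  140]
 [ 49  62  57  51  62  61  56  51  44  44  44  43  46  44  49  57  79 118
  141]
 [ 50  64  58  50  55  65  63  60  56  56  58  57  57  58  59  61  79 119
  139]
 [ 51  65  60  50  50  65  65  63  63  64  65  64  67  64  65  63  95 131
  140]]
```

View pics/c15.png

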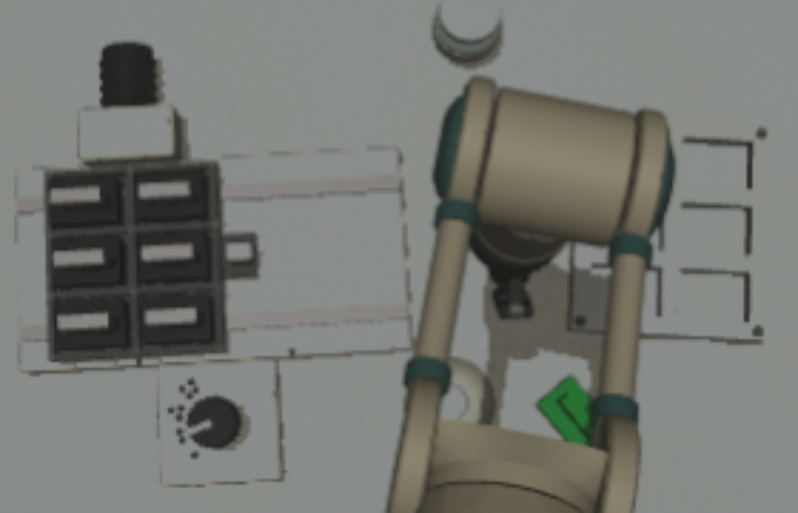

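All six are in place and the carrier stands on the viewing line (fin within about 1 mm). Now I'll measure the pointer angle and move over the collar.

```bash
cat > ptr.py <<'E'
import sys; from h import *
d=load("top",sys.argv[1]); g=cv2.cvtColor(d["pixels"],cv2.COLOR_BGR2GRAY)
I=ortho(d,.372-.05,.372+.05,.217-.05,.217+.05,.066,.00025); I=cv2.cvtColor(I,cv2.COLOR_BGR2GRAY)
dk=cv2.morphologyEx((I<75).astype(np.uint8),cv2.MORPH_OPEN,np.ones((25,25))); n,l,st,c=cv2.connectedComponentsWithStats(dk); i=1+st[1:,4].argmax()
cn=max(cv2.findContours((l==i).astype(np.uint8),0,1)[0],key=len); (cx,cy),r=cv2.minEnclosingCircle(cn)
w=lambda x,y:(.422-y*.00025,.267-x*.00025)
print("collar centre",np.round(w(cx,cy),4),"r",r*.25)
Y,X=np.indices(I.shape); m=(np.hypot(X-cx,Y-cy)<r*.8)&(I>90); p=np.c_[X[m],Y[m]].astype(np.float32)
vx,vy,_,_=cv2.fitLine(p,cv2.DIST_L2,0,.01,.01).ravel(); mx,my=p.mean(0)
print("line deg in bench",[(np.degrees(np.arctan2(-s*vx,-s*vy))-5.15)%360 for s in(1,-1)],"centroid deg",np.degrees(np.arctan2(cx-mx,cy-my))-5.15,m.sum())
E
python3 ptr.py 15
python3 -m pendant '[{"jaw":0.4,"tx":-2,"ty":3,"tz":0,"ax":0,"ay":0,"az":2},{"jaw":0.4,"tx":-5,"ty":8,"tz":0,"ax":0,"ay":0,"az":5},{"jaw":0.4,"tx":-8,"ty":13,"tz":0,"ax":0,"ay":0,"az":10},{"jaw":0.4,"tx":-11,"ty":18,"tz":0,"ax":0,"ay":0,"az":15},{"jaw":0.4,"tx":-14,"ty":22,"tz":-1,"ax":0,"ay":0,"az":15},{"jaw":0.4,"tx":-15.2,"ty":23.4,"tz":-3,"ax":0,"ay":0,"az":15},{"jaw":0.4,"tx":-15.2,"ty":23.4,"tz":-5,"ax":0,"ay":0,"az":15},{"jaw":0.4,"tx":-15.2,"ty":23.4,"tz":-5,"ax":0,"ay":0,"az":15},{"jaw":0.4,"tx":-15.2,"ty":23.4,"tz":-5,"ax":0,"ay":0,"az":15}]' 30 >/dev/null; python3 st.py
```

```text
collar centre [0.3722 0.2174] r 23.93253517150879
line deg in bench [np.float32(290.13483), np.float32(110.1348)] centroid deg 104.23514 1566
t 43.73 p [0.3726 0.2195 0.1028] yaw 20.32 tilt [0.04 0.03] w 0.0599 gf 0.0 F [-0.7 -0.6  0. ]
```

```bash
python3 -m pendant '[{"jaw":0.4,"tx":0,"ty":-0.15,"tz":-3,"ax":0,"ay":0,"az":0},{"jaw":0.4,"tx":0,"ty":-0.15,"tz":-5.5,"ax":0,"ay":0,"az":0},{"jaw":0.4,"tx":0,"ty":-0.15,"tz":-6.6,"ax":0,"ay":0,"az":0},{"jaw":0.4,"tx":0,"ty":-0.15,"tz":-6.6,"ax":0,"ay":0,"az":0},{"jaw":-1,"tx":0,"ty":-0.15,"tz":-6.6,"ax":0,"ay":0,"az":0},{"jaw":-1,"tx":0,"ty":-0.15,"tz":-6.6,"ax":0,"ay":0,"az":0},{"jaw":-1,"tx":0,"ty":-0.15,"tz":-6.6,"ax":0,"ay":0,"az":0},{"jaw":-1,"tx":0,"ty":-0.15,"tz":-6.6,"ax":0,"ay":0,"az":0}]' 30 >/dev/null; python3 st.py
```

```text
t 44.73 p [0.3746 0.2181 0.0376] yaw 20.26 tilt [0.27 0.1 ] w 0.0431 gf 31.3 F [2.1 0.3 5.8]
```

```bash
python3 -m pendant '[{"jaw":-1,"tx":0,"ty":0,"tz":0,"ax":0,"ay":0,"az":-4},{"jaw":-1,"tx":0,"ty":0,"tz":0,"ax":0,"ay":0,"az":-9},{"jaw":-1,"tx":0,"ty":0,"tz":0,"ax":0,"ay":0,"az":-14},{"jaw":-1,"tx":0,"ty":0,"tz":0,"ax":0,"ay":0,"az":-19},{"jaw":-1,"tx":0,"ty":0,"tz":0,"ax":0,"ay":0,"az":-24},{"jaw":-1,"tx":0,"ty":0,"tz":0,"ax":0,"ay":0,"az":-29},{"jaw":-1,"tx":0,"ty":0,"tz":0,"ax":0,"ay":0,"az":-34},{"jaw":-1,"tx":0,"ty":0,"tz":0,"ax":0,"ay":0,"az":-36},{"jaw":-1,"tx":0,"ty":0,"tz":0,"ax":0,"ay":0,"az":-36},{"jaw":-1,"tx":0,"ty":0,"tz":0,"ax":0,"ay":0,"az":-36}]' 30 >/dev/null; python3 st.py;  python3 -m pendant '[{"jaw":0,"tx":0,"ty":0,"tz":0,"ax":0,"ay":0,"az":0},{"jaw":0.4,"tx":0,"ty":0,"tz":0,"ax":0,"ay":0,"az":0},{"jaw":0.4,"tx":0,"ty":0,"tz":0,"ax":0,"ay":0,"az":0},{"jaw":0.4,"tx":0,"ty":0,"tz":3,"ax":0,"ay":0,"az":0},{"jaw":0.4,"tx":0,"ty":0,"tz":8,"ax":0,"ay":0,"az":0},{"jaw":0.4,"tx":-1,"ty":-5,"tz":12,"ax":0,"ay":0,"az":0},{"jaw":0.4,"tx":-1,"ty":-11,"tz":12,"ax":0,"ay":0,"az":0},{"jaw":0.4,"tx":-1,"ty":-17,"tz":12,"ax":0,"ay":0,"az":0},{"jaw":0.4,"tx":0,"ty":-23,"tz":12,"ax":0,"ay":0,"az":0},{"jaw":0.4,"tx":0,"ty":-29,"tz":12,"ax":0,"ay":0,"az":0}]' 30 >/dev/null; python3 -m pendant '[{"jaw":0.4,"tx":0,"ty":-6,"tz":0,"ax":0,"ay":0,"az":0},{"jaw":0.4,"tx":0,"ty":-10,"tz":0,"ax":0,"ay":0,"az":0},{"jaw":0.4,"tx":0,"ty":-10,"tz":0,"ax":0,"ay":0,"az":0}]' 30 >/dev/null; python3 st.py; python3 chk.py 16 .14; python3 ptr.py 16; python3 -c "
from h import *
d=load('top',16); cv2.imwrite('pics/c16.png',cv2.resize(d['pixels'][170:305,180:290],None,fx=4.4,fy=4.4,interpolation=cv2.INTER_CUBIC))"
```

```text
t 45.98 p [0.3711 0.2179 0.0375] yaw -15.78 tilt [-0.08  0.07] w 0.0431 gf 32.1 F [-5.2  2.4 13.5]
t 47.6 p [ 0.3724 -0.1753  0.156 ] yaw -16.0 tilt [-0.02 -0.03] w 0.0598 gf 0.0 F [-0.3  0.4  0.2]
carrier cell (0.056, -0.038) off mm [-2.3 -2.3] size mm [50. 68.] long axis vs y deg -3.4 area 390
carrier cell (0.056, 0.038) off mm [-1.9 -1. ] size mm [50. 71.] long axis vs y deg 0.2 area 395
carrier cell (0, 0.038) off mm [-0.4 -1.7] size mm [50. 70.] long axis vs y deg -0.2 area 389
carrier cell (0, -0.038) off mm [-0.7 -2.4] size mm [50. 71.] long axis vs y deg 1.0 area 401
carrier cell (-0.056, -0.038) off mm [-0.8 -2.1] size mm [52. 73.] long axis vs y deg -0.0 area 408
carrier cell (-0.056, 0.038) off mm [-0.1 -2.9] size mm [51. 70.] long axis vs y deg -1.0 area 402
collar centre [0.3719 0.2172] r 24.144580841064453
line deg in bench [np.float32(251.1351), np.float32(71.1351)] centroid deg 76.358086 1523
```

View pics/c16.png

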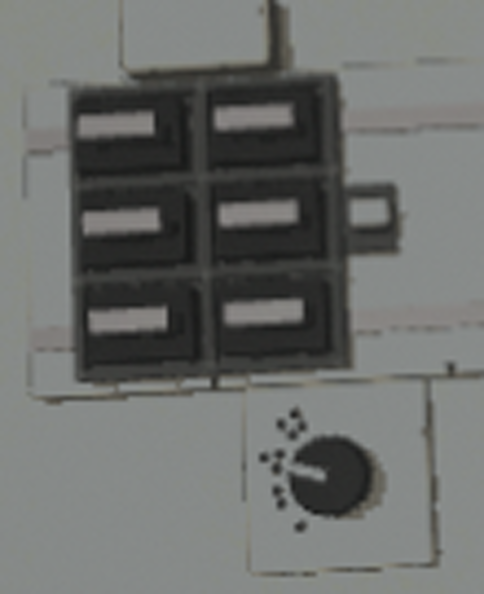

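The pointer at crop (300,470) points at the three dots, and all castings are seated. I'll check the carrier's final travel by measuring the same plates and edges before and after.

Run:
```python
from h import *
a=np.radians(5.15);R=np.array([[np.cos(a),-np.sin(a)],[np.sin(a),np.cos(a)]])
for tag,T in((13,-.0021),(16,.14)):
    d=load("top",tag); g=cv2.cvtColor(d["pixels"],cv2.COLOR_BGR2GRAY).astype(np.float32)
    oc=np.array([.5175,.2785])+R@[0,-.1163+T]
    ys=np.arange(-.13,.1,.0005)
    def prof(x,z):
        P=np.c_[(np.c_[np.full(len(ys),x),ys]@R.T+oc),np.full(len(ys),z)]; uv=proj(d,P).astype(np.float32)
        return cv2.remap(g,uv[:,0].reshape(1,-1),uv[:,1].reshape(1,-1),cv2.INTER_LINEAR).ravel()
    def cross(p,lo,hi,th):
        i=np.where((ys[:-1]>lo)&(ys[1:]<hi)&((p[:-1]-th)*(p[1:]-th)<0))[0]; return (ys[i]*1000).round(1).tolist()
    e=np.mean([cross(prof(x,.043),.06,.1,95)[-1:] for x in(-.03,-.02,.02,.03)],axis=0); print(tag,"+y edge (79):",e)
    print(" fin z.062 crossings(-110,-86):",[cross(prof(x,.062),-.125,-.08,100) for x in(-.003,0,.003)])
    for x in(.056,0,-.056):
        print(" plates",x,[cross(prof(x,.085),lo,hi,90) for lo,hi in((-.068,-.008),(.008,.068))])
```

```text
13 +y edge (79): [78.125]
 fin z.062 crossings(-110,-86): [[-113.0, -110.0, -86.0], [-112.0, -111.5, -86.5], [-86.5]]
 plates 0.056 [[-59.0, -14.5], [20.0, 64.5]]
 plates 0 [[-59.5, -15.5], [18.0, 62.5]]
 plates -0.056 [[-61.0, -16.5], [15.5, 60.5]]
16 +y edge (79): [77.625]
 fin z.062 crossings(-110,-86): [[-117.5, -110.0, -88.0], [-116.0, -110.0, -88.0], [-116.0, -110.0, -88.5]]
 plates 0.056 [[-59.5, -15.5], [19.5, 63.0]]
 plates 0 [[-61.0, -16.5], [18.0, 61.5]]
 plates -0.056 [[-62.0, -17.5], [15.0, 59.0, 67.0]]
```

The carrier is within about 1 mm of the viewing station and the robot is clear. Handing in.

```bash
python3 -c "
from rig import manip
print(manip.sign_off())"
```

```text
the job is handed in; nothing more can be done
None
```

The job is handed in at about 48 s: all six castings lie flat, one to a bay. The loaded carrier is about 1 mm short of the viewing station, after loading about 2 mm past its line. The collar points to 3 within about 2°, and the arm never went near the jar, dish or bottle.

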